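Turn a plinth right way up and set it against the rail

ROBOT

A 6-joint arm with a two-finger parallel gripper is mounted at the origin on a cart in front of the work surface, level with it; the furniture and walls round the work are solid. World frame = base frame: x ahead of the robot, y to its left, z up, the work surface at z = 0. Lengths are in m, angles in rad, forces in N, time in s.
With the tool pointing down it reaches from about 0.275 to 0.75 m from the base axis. Payload 10.2 kg.
Tool frame: the origin (TCP) lies midway between the tips of the shut fingers; the grasp point (between the pads) lies arm.hold_point_z behind it (arm.hold_point_z is the distance from the TCP to the grasp point, in m); z points along the fingers, x is the direction in which the jaws open and shut, and the axes are right-handed (so a half turn about z gives the same grasp; the last joint's range is limited). The gripper opens to 85 mm and grips with 20 to 120 N. Pads are 22 mm wide; open, the fingers measure 114 mm over their backs; the gripper's body (76 mm by 85 mm) begins 54 mm behind the grasp point. The pads swing forward as they close: fully open they stand 13 mm farther back than shut.
Start: joints at [-1.525, 0.313, 1.498, -0, 1.331, -0.223], TCP at [0.139, -0.506, 0.231] pointing down, gripper open.
Joint ranges: [-2.94, 2.94], [-0.97, 2.17], [0.19, 2.56], [-1.23, 4.37], [0.02, 3.11], [-2.88, 2.88]. Speed limits (rad/s): [2.39, 2.39, 3.01, 3.14, 3.14, 3.14].

INTERFACE

Orientations are given as a rotation vector (axis times angle).
In Python, from rig import readout, cams, sign_off, arm gives the robot as it stands. The module is installed in compiled form; this text tells all that it offers.
- The arm moves only by the tool servo_tool, never from a script. Its argument "rows" is a list of rows, each an object of numbers: "dx", "dy", "dz": the shift along the tool's x, y, z in m; "wx", "wy", "wz": the turn, a rotation vector about the tool's x, y, z in degrees; "claw": the closure, from 0 (fully open) to 1 (shut). A call has 1 to 5 rows; each row is the pose to reach, as a shift and turn from the pose commanded when the call began, along the tool's axes at that moment; what a row does not reach only later rows make up. A row lasts 1/12 s, in which the tool goes at most 41.7 mm and 7.16 degrees, less where a joint would pass 70% of its speed; a pose out of reach is approached as far as the arm can. A call with a gripper value outside its range is refused whole. The fingers move at their own pace and stop on an object; "grip_force" is the grip in N (left out, the last holds). Time passes only in rows, so rows that repeat a pose let the fingers close. It gives the time, the measured TCP pose, the force and the opening at its end, in the units of the state.
- readout.state(): the state, without advancing time (a new reading comes with each control period).
- cams.snapshot(name): name is "scene" or "side" or "wrist"; returns a dict with "img" (420x560x3 uint8, red, green, blue), "vfov" (degrees; the focal length in pixels is half the picture's height over the tangent of half this angle, whatever the lens; pixels are square), "cx", "cy" (the principal point, pixels), "R" (3x3) and "t" (3): a world point X has camera coordinates R X + t. Camera axes: x right, y down, z forward; pixel columns grow to the right and rows downward; lengths in m; the calibration is good to about 2 mm. A picture is of the moment at which its call begins. There is no depth.
- sign_off(): hands the job in, once; it reports no verdict.
The state is a dict: "time_s": time; "joints": joint angles; "qd": joint speeds; "effort": joint torques, N m; "position": TCP position; "eef_rot": TCP orientation; "contact_force": force on the tool from outside, world axes, zero at the start; "ft_torque": the same for the moment, N m; "opening": finger opening in m.
Only numpy, scipy, OpenCV 4.12 (cv2) and the standard library are available. Lean on these libraries where they do the work, as an engineer would, in place of code of your own. Each camera call takes 0.05 s, during which the arm holds its last target.

TASK

One of the two small plaster plinths has been left standing on its head, with its wide foot and the four cork pads facing up. Tip it over on the tabletop, without lifting it off the table, until it stands on its wide foot, then push it straight back until the foot is flush against the stop rail, in the gap between the other plinth and the tub. Leave the other plinth and the tub where they stand.

Things in the scene. Friction and masses are not known exactly. Their poses are not given: they have to be found in the camera images.
- plinth: upside-down solid plaster plinth, 0.3 kg: square foot slab 92 x 92 x 10 mm, then a tapering body, 76 mm square at the slab and 44 mm square at the small flat top (the slab overhangs 8 mm all round); 64 mm high. Origin: centre of the small top, on the table at the start. z points from the top out through the foot: up while upside down, down once it stands right; x and y square to its sides
- plinth_foot (a point): centre of the plinth's foot underside (64 mm along z from its origin; the same axes), marked by four 18 mm cork pads and a dark 24 mm screw socket, all flush. Mass varies by a quarter, the coefficient of friction on the table is about 0.5 to 0.7
- plinth_mid (a point): point on the plinth's axis halfway between top and foot. The plinth starts 0.21 to 0.24 m in front of the rail face, its x within 0.15 rad of the rail's x. Rolled over one side towards the rail (onto its sloping side, then onto its foot) it ends with its centre about 0.135 m nearer the rail
- rail: aluminium angle fixed to the table, 430 mm long along its y, 16 mm high, 3 mm thick; origin at table height in the middle of its front face, x points away from the robot, square to that face. The front face is the plane x = 0
- neighbour: the other plinth, the same shape, right way up on its foot with the foot against the rail about 0.165 m from the rail's middle, at one end or the other. Origin: centre of its foot underside, z up; loose
- tub: plain white lidded tub, 84 mm across, 70 mm high, close to the rail about 0.165 m from its middle at the end away from the other plinth. Origin: centre of its underside; loose

How it is judged:
At the end, for the whole second after the job is handed in: The plinth stands at rest on its foot (within 0.06 rad, foot on the table), the foot edge within 6 mm of the rail's front face and parallel to it within 0.07 rad, the foot's centre within 0.10 m of the rail's middle, between the other plinth and the tub (angle between plinth's own z axis and vertical above 3.08 rad and height (world z) of plinth_foot below 0.004 m and x of plinth_foot in the frame of rail between -0.052 and -0.04 m and y of plinth_foot in the frame of rail between -0.1 and 0.1 m and (angle between the x axis of plinth and the x axis of rail, either way round below 0.07 rad or angle between the x axis of plinth and the y axis of rail, either way round below 0.07 rad) and linear speed of plinth below 0.01 m/s); the robot touches nothing.
It fails at once if the plinth is lifted off the table (its middle point above 0.10 m) (height (world z) of plinth_mid above 0.1 m).
It fails at once if the other plinth is moved by more than 15 mm (distance of neighbour from where it was at the start of the episode above 0.015 m).
It fails at once if the tub is moved by more than 15 mm (distance of tub from where it was at the start of the episode above 0.015 m).
It also fails if it takes over 48 s, if anything falls off the work surface, if the arm or the gripper's body presses on something with over 40 N, if the wrist force passes 120 N, or if a joint passes its speed limit or range.

## Working session

There is one attempt and no reset: what is moved stays moved. The work goes in short steps, Python scripts to look and compute and a tool call to move; the robot and the scene stay as the last step left them, time stands still between calls to the robot, and variables do not carry over. Pictures are saved under pics/ and viewed, and the job is handed in when it is done.

Besides the shell and the picture viewer there is one more tool, called as name(argument=value, ...), one argument or row to a line, values as JSON. servo_tool: Moves the arm, as the interface text tells. Its arguments: {"type":"object","properties":{"rows":{"type":"array","items":{"type":"object","properties":{"dx":{"type":"number"},"dy":{"type":"number"},"dz":{"type":"number"},"wx":{"type":"number"},"wy":{"type":"number"},"wz":{"type":"number"},"claw":{"type":"number"}}}},"grip_force":{"type":"number"}},"required":["rows"]}

```bash
mkdir -p pics
python3 - <<'E'
from rig import readout, cams, arm
import cv2
s=readout.state()
for k,v in s.items(): print(k,v)
print(arm.hold_point_z, [a for a in dir(arm) if a[0]!='_'])
for n in ["scene","side","wrist"]:
    c=cams.snapshot(n); cv2.imwrite(f"pics/{n}0.png",c["img"][:,:,::-1])
    print(n,c["vfov"],c["cx"],c["cy"],c["R"],c["t"])
E
```

```text
time_s 0.0
joints [-1.52541902e+00  3.13502214e-01  1.49840556e+00  3.53733476e-06
  1.33100805e+00 -2.23407457e-01]
qd [-0.00030974  0.00082155 -0.00019434 -0.000615    0.00011203 -0.00049671]
effort [-1.41856137e-03 -4.12275088e+01 -2.59738863e+01 -2.96485896e-04
  4.24996106e-03  1.26811577e-05]
position [ 0.13939297 -0.5059022   0.23072023]
eef_rot [-2.49824725e+00  1.90314805e+00  1.32863440e-03]
contact_force [-0.33112148  0.70316254  0.23258295]
ft_torque [-0.02507433 -0.01314509  0.02124276]
opening 0.08541690301265871
0.0187 ['IKError', 'hold_point_z']
scene 42.4796474840918 274.0412869147755 212.94272002954753 [[-0.86904994 -0.49463779 -0.00925517]
 [-0.25395755  0.46208733 -0.84969457]
 [ 0.42456774 -0.7360766  -0.52719397]] [0.5868067  0.20949315 0.811554  ]
side 52.015042568657314 278.36993591392326 202.45331264762876 [[ 0.97894532 -0.20408569 -0.00388367]
 [-0.13141805 -0.6155912  -0.77703074]
 [ 0.1561901   0.76118099 -0.62945067]] [-0.57863141  0.19755448  0.75181125]
wrist 58.083162391636336 281.76891662787614 206.99259640701055 [[ 0.26525469 -0.96417669 -0.00180464]
 [-0.92065844 -0.25383747  0.29657136]
 [-0.28640528 -0.07700548 -0.95500899]] [-0.52467454 -0.03881234  0.38046017]
```

View pics/scene0.png

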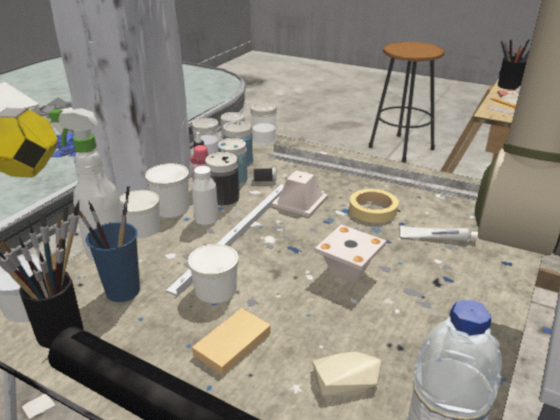

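View pics/side0.png

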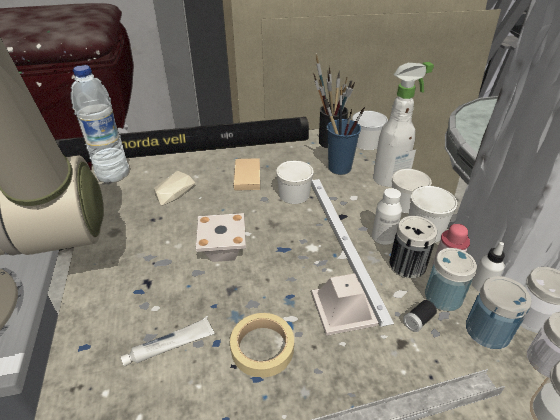

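View pics/wrist0.png

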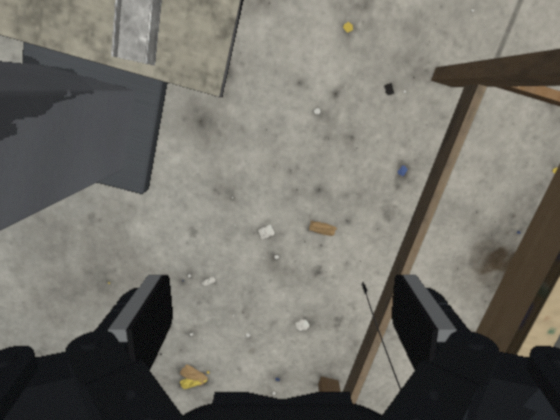

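Side view: the inverted plinth is at (221,235), the rail runs (316,182) to (388,320), the tub is at (295,182) and the neighbour at (343,303). The scene view agrees. I'll enlarge both to get accurate pixels.

Run:
```python
import cv2
a=cv2.imread("pics/side0.png"); 
cv2.imwrite("pics/side_z1.png",cv2.resize(a[150:340,180:410],None,fx=3.4,fy=3.1,interpolation=cv2.INTER_CUBIC)[:600,:800])
a=cv2.imread("pics/scene0.png")
cv2.imwrite("pics/scene_z1.png",cv2.resize(a[160:320,160:400],None,fx=3.3,fy=3.3,interpolation=cv2.INTER_CUBIC))
```

```text
(no output)
```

View pics/side_z1.png

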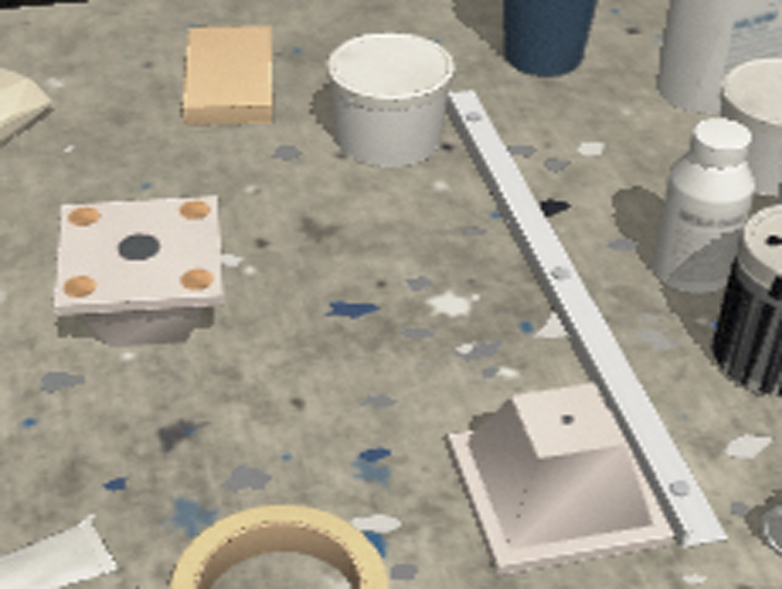

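View pics/scene_z1.png

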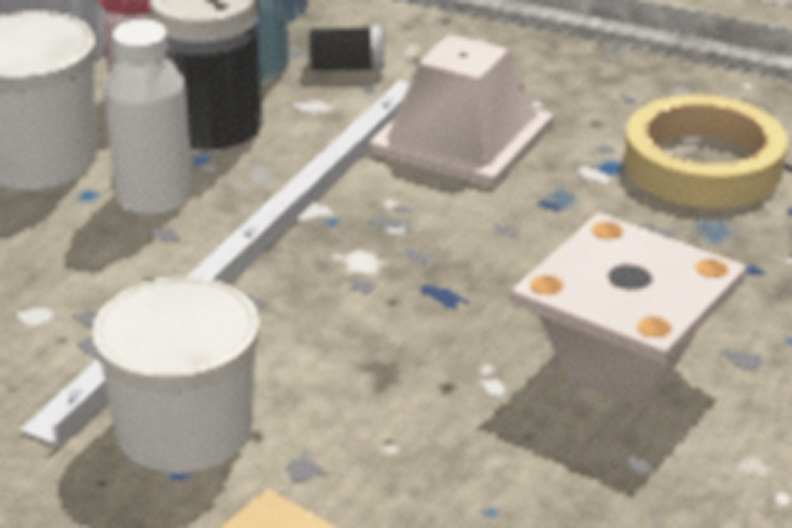

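```bash
cat > h.py <<'E'
import numpy as np
CAL={}
def cal(n):
    if n not in CAL:
        from rig import cams
        CAL[n]=cams.snapshot(n)
    return CAL[n]
def ray(c,u,v):
    f=210/np.tan(np.radians(c["vfov"]/2)); R=np.array(c["R"]);t=np.array(c["t"])
    d=R.T@np.array([(u-c["cx"])/f,(v-c["cy"])/f,1]); return -R.T@t,d
def onz(c,u,v,z):
    o,d=ray(c,u,v); return o+d*(z-o[2])/d[2]
def proj(c,X):
    f=210/np.tan(np.radians(c["vfov"]/2)); p=np.array(c["R"])@np.array(X)+np.array(c["t"])
    return np.array([c["cx"]+f*p[0]/p[2],c["cy"]+f*p[1]/p[2]])
def tri(c1,p1,c2,p2):
    o1,d1=ray(c1,*p1);o2,d2=ray(c2,*p2)
    s=np.linalg.lstsq(np.c_[d1,-d2],o2-o1,rcond=None)[0]
    a=o1+s[0]*d1;b=o2+s[1]*d2
    return (a+b)/2,np.linalg.norm(a-b)
E
python3 - <<'E'
from h import *
np.set_printoptions(precision=4,suppress=True)
S=cal("side");C=cal("scene")
sd=lambda p:(180+p[0]/3.4,150+p[1]/3.1)
sc=lambda p:(160+p[0]/3.3,160+p[1]/3.3)
print("plinth foot side"); P=[onz(S,*sd(p),.064) for p in [(62,206),(217,196),(222,297),(55,305)]]; print(np.array(P),np.mean(P,0))
P=[onz(C,*sc(p),.064) for p in [(598,214),(745,268),(664,352),(514,290)]]; print(np.array(P),np.mean(P,0))
print("socket",onz(S,*sd((139,247)),.064),onz(C,*sc((630,277)),.064), tri(S,sd((139,247)),C,sc((630,277))))
print("pads", [tri(S,sd(a),C,sc(b)) for a,b in [((84,217),(653,327)),((196,211),(547,285)),((197,279),(607,231)),((79,287),(712,268))]])
print("rail side left edge", [onz(S,*sd(p),z) for z in (.016,0) for p in [(449,93),(684,543)]])
print("rail side right edge", [onz(S,*sd(p),z) for z in (.016,.003,0) for p in [(473,91),(724,540)]])
print("rail scene", [onz(C,*sc(p),z) for p,z in [((405,82),.016),((25,430),.016),((55,443),0),((412,95),0)]])
print("tri ends", tri(S,sd((449,93)),C,sc((50,433))), )
print("screws",tri(S,sd((473,117)),C,sc((73,397))),tri(S,sd((560,272)),C,sc((252,231))),tri(S,sd((680,488)),C,sc((388,103))))
print("neigh top",[onz(S,*sd(p),.064) for p in [(513,395),(592,385),(625,448),(540,458)]],"foot",[onz(S,*sd(p),.01) for p in [(449,436),(500,562),(672,535)]])
print("tub lid",onz(S,*sd((391,68)),.07),onz(C,*sc((176,327)),.07))
E
```

```text
plinth foot side
[[ 0.449   0.099   0.064 ]
 [ 0.5392  0.0899  0.064 ]
 [ 0.5286 -0.0024  0.064 ]
 [ 0.4397  0.0097  0.064 ]] [0.4891 0.0491 0.064 ]
[[0.5297 0.0031 0.064 ]
 [0.4396 0.014  0.064 ]
 [0.4499 0.1036 0.064 ]
 [0.5388 0.0919 0.064 ]] [0.4895 0.0531 0.064 ]
socket [0.4891 0.0508 0.064 ] [0.4901 0.0514 0.064 ] (array([0.4896, 0.0512, 0.0638]), np.float64(0.001021411696443694))
pads [(array([0.4617, 0.0864, 0.0636]), np.float64(0.0019570051417341977)), (array([0.5255, 0.0786, 0.0634]), np.float64(0.0006966146111859278)), (array([0.518 , 0.0162, 0.0637]), np.float64(0.0010587409799539765)), (array([0.4542, 0.0225, 0.064 ]), np.float64(0.0015418758684496024))]
rail side left edge [array([0.7225, 0.234 , 0.016 ]), array([ 0.7268, -0.1852,  0.016 ]), array([0.729 , 0.2551, 0.    ]), array([ 0.7334, -0.1751,  0.    ])]
rail side right edge [array([0.7398, 0.233 , 0.016 ]), array([ 0.7466, -0.1875,  0.016 ]), array([0.7454, 0.2501, 0.003 ]), array([ 0.7524, -0.1793,  0.003 ]), array([0.7467, 0.2541, 0.    ]), array([ 0.7538, -0.1775,  0.    ])]
rail scene [array([ 0.7408, -0.1555,  0.016 ]), array([0.7333, 0.2642, 0.016 ]), array([0.7266, 0.2506, 0.    ]), array([ 0.7414, -0.1668,  0.    ])]
tri ends (array([0.7284, 0.2501, 0.0047]), np.float64(0.0025435028256966053))
screws (array([0.7377, 0.2188, 0.0028]), np.float64(0.0030135257419622364)) (array([0.7404, 0.0384, 0.0049]), np.float64(0.0015870817189520047)) (array([ 0.7454, -0.142 ,  0.0039]), np.float64(0.0027763824351208655))
neigh top [array([ 0.6601, -0.108 ,  0.064 ]), array([ 0.7012, -0.1093,  0.064 ]), array([ 0.7019, -0.1542,  0.064 ]), array([ 0.6599, -0.1521,  0.064 ])] foot [array([ 0.6353, -0.0866,  0.01  ]), array([ 0.6371, -0.1742,  0.01  ]), array([ 0.7254, -0.1754,  0.01  ])]
tub lid [0.6712 0.2004 0.07  ] [0.6711 0.2113 0.07  ]
```

```bash
cat >> h.py <<'E'
from scipy.spatial.transform import Rotation as Rot
def st():
    from rig import readout
    return readout.state()
def plan(x,y,z,yaw,tilt=0.0):
    """target: tool z down, push direction (pd) = world yaw 'yaw'; tool x = +-perp. prints tool-frame shift+turn for both choices.
    tilt: rotate tool about horizontal lateral axis (left of push dir), +: fingertips forward"""
    s=st(); p=np.array(s["position"]); R=Rot.from_rotvec(s["eef_rot"])
    d=R.inv().apply(np.array([x,y,z])-p)*1000
    for sg in (1,-1):
        tx=sg*np.array([-np.sin(yaw),np.cos(yaw),0]); tz=np.array([0,0,-1.]); ty=np.cross(tz,tx)
        lat=np.array([-np.sin(yaw),np.cos(yaw),0])
        T=Rot.from_rotvec(-lat*tilt)*Rot.from_matrix(np.c_[tx,ty,tz])
        w=np.degrees((R.inv()*T).as_rotvec())
        print("sg",sg,"d mm",np.round(d,1),"w deg",np.round(w,2))
    print("t",s["time_s"],"pos",np.round(p,4),"rot",np.round(R.as_matrix().T,3).tolist(),"F",np.round(s["contact_force"],1),"op",round(s["opening"],4),"q",np.round(s["joints"],2))
E
python3 - <<'E'
from h import *
np.set_printoptions(precision=4,suppress=True)
plan(.39,.062,.16,-.108)
import cv2
S=cal("side");C=cal("scene");W=cal("wrist")
R=Rot.from_rotvec(st()["eef_rot"])
print("wristcam in tool", R.inv().apply(-W["R"].T@W["t"]-st()["position"]), "fwd",R.inv().apply(W["R"][2]))
print("bottle base",onz(S,110,178,0),onz(C,460,415,0),"tape",onz(S,263,365,0))
a=S["img"][:,:,::-1][170:330,290:400]; cv2.imwrite("pics/rail1.png",cv2.resize(a,None,fx=3.7,fy=3.7,interpolation=cv2.INTER_CUBIC))
a=C["img"][:,:,::-1][175:300,160:300]; cv2.imwrite("pics/rail2.png",cv2.resize(a,None,fx=4.5,fy=4.5,interpolation=cv2.INTER_CUBIC))
E
```

```text
sg 1 d mm [-481.1 -392.4   71.4] w deg [  -0.05   -0.   -158.41]
sg -1 d mm [-481.1 -392.4   71.4] w deg [-0.    0.03 21.59]
t 0.25 pos [ 0.1394 -0.5061  0.231 ] rot [[0.266, -0.964, -0.001], [-0.964, -0.266, -0.0], [-0.0, 0.001, -1.0]] F [ 0.8 -0.2 -0. ] op 0.0854 q [-1.53  0.31  1.5  -0.    1.33 -0.22]
wristcam in tool [ 0.0004 -0.0756 -0.1431] fwd [-0.0008  0.2968  0.9549]
bottle base [0.2404 0.3683 0.    ] [0.2406 0.2622 0.    ] tape [ 0.5234 -0.206   0.    ]
```

View pics/rail2.png

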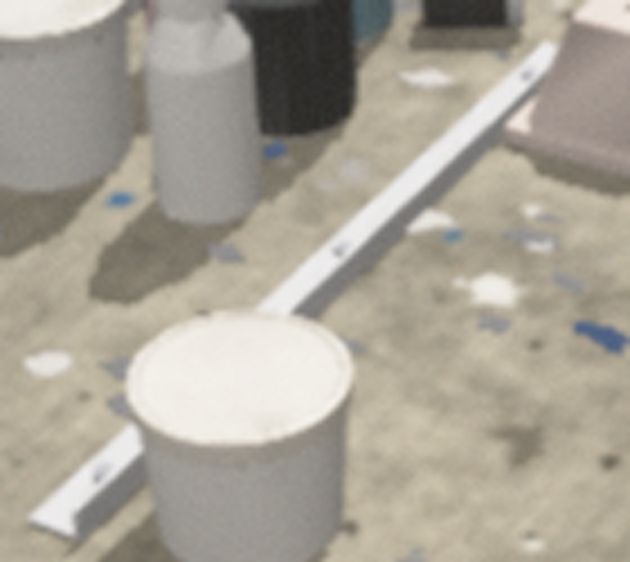

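View pics/rail1.png

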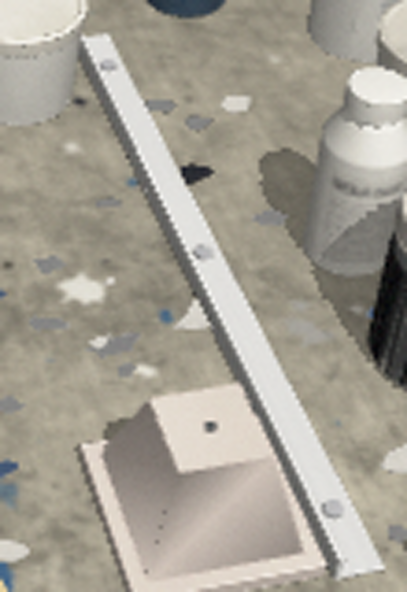

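The vertical flange is at the front of the rail, and the mid screw puts the rail middle at about y=0.038, yaw about 0.02. The plinth is at (0.4895, 0.0512), yaw −0.108, and its height checks out at 0.064. I'll approach from behind.

servo_tool(
  rows=[
    {"dx": -0.481,"dy": -0.392,"dz": 0.03,"wz": -158,"claw": 0.4},
    {"dx": -0.481,"dy": -0.392,"dz": 0.03,"wz": -158,"claw": 0.4},
    {"dx": -0.481,"dy": -0.392,"dz": 0.03,"wz": -158,"claw": 0.4},
    {"dx": -0.481,"dy": -0.392,"dz": 0.03,"wz": -158,"claw": 0.4},
    {"dx": -0.481,"dy": -0.392,"dz": 0.03,"wz": -158,"claw": 0.4},
  ],
)

```text
validation failed for argument at $.ro...
```

```bash
python3 -c "
from h import *
plan(.39,.062,.16,-.108)"
```

```text
sg 1 d mm [-481.1 -392.5   71.3] w deg [-2.0000e-02  0.0000e+00 -1.5841e+02]
sg -1 d mm [-481.1 -392.5   71.3] w deg [0.000e+00 2.000e-02 2.159e+01]
t 0.4 pos [ 0.1394 -0.5061  0.2312] rot [[0.266, -0.964, -0.0], [-0.964, -0.266, -0.0], [-0.0, 0.0, -1.0]] F [-0.1  0.7 -0.3] op 0.0855 q [-1.53  0.31  1.5  -0.    1.33 -0.22]
```

servo_tool(
  rows=[
    {"dx": -0.03,"dy": -0.025,"dz": 0.0,"wx": 0,"wy": 0,"wz": -7,"claw": 0.4},
    {"dx": -0.06,"dy": -0.05,"dz": 0.0,"wx": 0,"wy": 0,"wz": -14,"claw": 0.4},
    {"dx": -0.09,"dy": -0.075,"dz": 0.0,"wx": 0,"wy": 0,"wz": -21,"claw": 0.4},
    {"dx": -0.12,"dy": -0.1,"dz": 0.0,"wx": 0,"wy": 0,"wz": -28,"claw": 0.4},
    {"dx": -0.15,"dy": -0.125,"dz": 0.0,"wx": 0,"wy": 0,"wz": -35,"claw": 0.4},
  ],
)

```text
time_s: 0.82
position: [0.2204, -0.3266, 0.2312]
eef_rot: [2.959, -1.056, 0.0]
contact_force: [1.5, -0.1, 0.4]
opening: 0.0512
```

```bash
python3 -c "
from h import *
plan(.39,.062,.16,-.108)"
```

```text
sg 1 d mm [-114.8 -408.1   71.2] w deg [ 1.000e-02 -0.000e+00 -1.231e+02]
sg -1 d mm [-114.8 -408.1   71.2] w deg [-0.00e+00 -1.00e-02  5.69e+01]
t 0.8167 pos [ 0.2204 -0.3266  0.2312] rot [[0.774, -0.633, 0.0], [-0.633, -0.774, 0.0], [0.0, -0.0, -1.0]] F [ 1.5 -0.1  0.4] op 0.0512 q [-1.28  0.02  1.85  0.    1.27 -0.59]
```

servo_tool(
  rows=[
    {"dx": -0.01,"dy": -0.035,"dz": 0.0,"wx": 0,"wy": 0,"wz": -7,"claw": 0.4},
    {"dx": -0.02,"dy": -0.07,"dz": 0.0,"wx": 0,"wy": 0,"wz": -14,"claw": 0.4},
    {"dx": -0.03,"dy": -0.105,"dz": 0.0,"wx": 0,"wy": 0,"wz": -21,"claw": 0.4},
    {"dx": -0.04,"dy": -0.14,"dz": 0.0,"wx": 0,"wy": 0,"wz": -28,"claw": 0.4},
    {"dx": -0.05,"dy": -0.175,"dz": 0.0,"wx": 0,"wy": 0,"wz": -35,"claw": 0.4},
  ],
)

```text
time_s: 1.23
position: [0.2933, -0.16, 0.2315]
eef_rot: [3.139, -0.118, 0.001]
contact_force: [-0.3, -1.1, 0.0]
opening: 0.0512
```

```bash
python3 -c "
from h import *
plan(.39,.062,.16,-.108)"
```

```text
sg 1 d mm [  79.8 -228.7   71.4] w deg [ 5.00e-02 -0.00e+00 -8.81e+01]
sg -1 d mm [  79.8 -228.7   71.4] w deg [-0.00e+00 -6.00e-02  9.19e+01]
t 1.2333 pos [ 0.2933 -0.16    0.2315] rot [[0.997, -0.075, 0.001], [-0.075, -0.997, 0.001], [0.001, -0.001, -1.0]] F [-0.3 -1.1  0. ] op 0.0512 q [-0.85 -0.13  1.99  0.    1.28 -0.78]
```

servo_tool(
  rows=[
    {"dx": 0.01,"dy": -0.03,"dz": 0.0,"wx": 0,"wy": 0,"wz": -7,"claw": 0.4},
    {"dx": 0.02,"dy": -0.06,"dz": 0.0,"wx": 0,"wy": 0,"wz": -14,"claw": 0.4},
    {"dx": 0.03,"dy": -0.09,"dz": 0.0,"wx": 0,"wy": 0,"wz": -21,"claw": 0.4},
    {"dx": 0.04,"dy": -0.12,"dz": 0.0,"wx": 0,"wy": 0,"wz": -28,"claw": 0.4},
    {"dx": 0.05,"dy": -0.15,"dz": 0.0,"wx": 0,"wy": 0,"wz": -35,"claw": 0.4},
  ],
)

```text
time_s: 1.65
position: [0.3553, -0.0145, 0.2315]
eef_rot: [3.029, 0.833, 0.001]
contact_force: [0.5, -0.9, -0.4]
opening: 0.0516
```

```bash
python3 -c "
from h import *
plan(.39,.062,.16,-.108)"
```

```text
sg 1 d mm [ 68.9 -48.   71.5] w deg [ 5.000e-02 -1.000e-02 -5.306e+01]
sg -1 d mm [ 68.9 -48.   71.5] w deg [-1.0000e-02 -6.0000e-02  1.2694e+02]
t 1.65 pos [ 0.3553 -0.0145  0.2315] rot [[0.859, 0.511, 0.001], [0.511, -0.859, 0.001], [0.001, -0.0, -1.0]] F [ 0.5 -0.9 -0.4] op 0.0516 q [-0.37 -0.08  1.94  0.    1.28 -0.91]
```

servo_tool(
  rows=[
    {"dx": 0.014,"dy": -0.01,"dz": 0.01,"wx": 0,"wy": 0,"wz": -7,"claw": 0.4},
    {"dx": 0.028,"dy": -0.02,"dz": 0.02,"wx": 0,"wy": 0,"wz": -14,"claw": 0.4},
    {"dx": 0.042,"dy": -0.03,"dz": 0.03,"wx": 0,"wy": 0,"wz": -21,"claw": 0.4},
    {"dx": 0.056,"dy": -0.04,"dz": 0.04,"wx": 0,"wy": 0,"wz": -28,"claw": 0.4},
    {"dx": 0.069,"dy": -0.048,"dz": 0.05,"wx": 0,"wy": 0,"wz": -35,"claw": 0.4},
  ],
)

```text
time_s: 2.07
position: [0.3904, 0.0613, 0.1809]
eef_rot: [2.638, 1.706, 0.0]
contact_force: [1.1, 0.4, 0.5]
opening: 0.0516
```

```bash
python3 -c "
from h import *
plan(.39,.062,.08,-.108)
print('target y behind', .0512+.0995*np.sin(.108))"
```

```text
sg 1 d mm [  0.5  -0.7 100.9] w deg [  0.02  -0.   -18.03]
sg -1 d mm [  0.5  -0.7 100.9] w deg [-1.0000e-02 -2.0000e-02  1.6197e+02]
t 2.0667 pos [0.3904 0.0613 0.1809] rot [[0.41, 0.912, 0.0], [0.912, -0.41, 0.0], [0.0, 0.0, -1.0]] F [1.1 0.4 0.5] op 0.0516 q [-0.14  0.08  1.93  0.    1.14 -1.29]
target y behind 0.06192512195579575
```

servo_tool(
  rows=[
    {"dx": 0.0,"dy": 0.0,"dz": 0.03,"wx": 0,"wy": 0,"wz": -7,"claw": 0.4},
    {"dx": 0.0,"dy": 0.0,"dz": 0.06,"wx": 0,"wy": 0,"wz": -14,"claw": 0.4},
    {"dx": 0.0,"dy": 0.0,"dz": 0.09,"wx": 0,"wy": 0,"wz": -18,"claw": 0.4},
    {"dx": 0.0,"dy": 0.0,"dz": 0.12,"wx": 0,"wy": 0,"wz": -18,"claw": 0.4},
    {"dx": 0.0,"dy": 0.0,"dz": 0.138,"wx": 0,"wy": 0,"wz": -18,"claw": 0.4},
  ],
)

```text
time_s: 2.48
position: [0.3891, 0.0604, 0.041]
eef_rot: [-2.344, -2.089, 0.003]
contact_force: [0.4, -0.8, -0.6]
opening: 0.0509
```

```bash
cat > look.py <<'E'
import sys,cv2
from h import *
tag=sys.argv[1]
for a in sys.argv[2:]:
    n,*b=a.split(","); c=cal(n); im=c["img"][:,:,::-1]
    if b:
        x0,y0,w,h=map(int,b); im=im[y0:y0+h,x0:x0+w]; k=min(800/w,600/h); im=cv2.resize(im,None,fx=k,fy=k,interpolation=cv2.INTER_CUBIC); print(n,"zoom",k)
    cv2.imwrite(f"pics/{n}_{tag}.png",im)
E
python3 look.py a side,150,130,240,180 wrist
python3 -c "
from h import *
plan(.43,.058,.042,-.108)"
```

```text
side zoom 3.3333333333333335
sg 1 d mm [ 2.4 41.3 -0.8] w deg [-0.3  -0.01 -0.42]
sg -1 d mm [ 2.4 41.3 -0.8] w deg [-2.0000e-02  4.7000e-01  1.7958e+02]
t 2.5833 pos [0.3887 0.0604 0.0414] rot [[0.115, 0.993, 0.0], [0.993, -0.115, -0.005], [-0.005, 0.001, -1.0]] F [-0.3  0.2  0.8] op 0.0512 q [-0.15  0.32  2.08  0.    0.74 -1.6 ]
```

View pics/side_a.png

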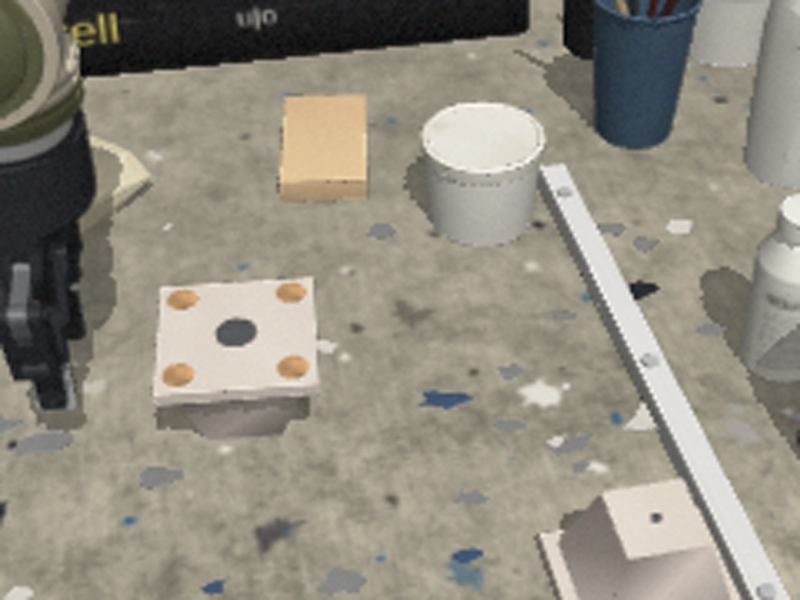

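View pics/wrist_a.png

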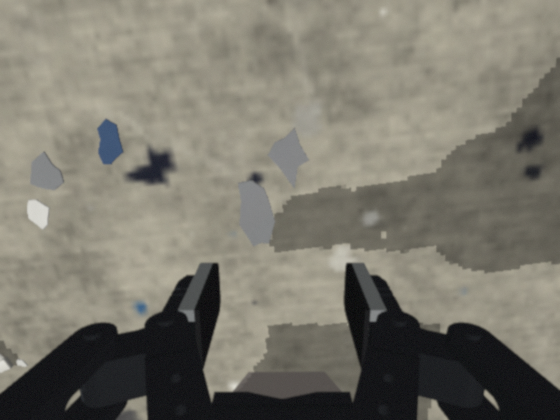

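```bash
python3 -c "
from h import *
S=cal('side'); s=st(); R=Rot.from_rotvec(s['eef_rot'])
for dz in (0,-.005,-.010):
  for x in (-.0256,-.04):
    for y in (-.011,.011):
      p=np.array(s['position'])+R.apply([x,y,dz]); print(dz,x,y,np.round((proj(S,p)-[150,130])*10/3,0))
"
```

```text
0 -0.0256 -0.011 [ 42. 405.]
0 -0.0256 0.011 [ 81. 403.]
0 -0.04 -0.011 [ 39. 424.]
0 -0.04 0.011 [ 79. 421.]
-0.005 -0.0256 -0.011 [ 40. 399.]
-0.005 -0.0256 0.011 [ 80. 396.]
-0.005 -0.04 -0.011 [ 37. 417.]
-0.005 -0.04 0.011 [ 77. 415.]
-0.01 -0.0256 -0.011 [ 39. 393.]
-0.01 -0.0256 0.011 [ 79. 390.]
-0.01 -0.04 -0.011 [ 36. 411.]
-0.01 -0.04 0.011 [ 76. 408.]
```

servo_tool(
  rows=[
    {"dx": 0.002,"dy": 0.015,"dz": 0.0,"wx": 0,"wy": 0,"wz": 0,"claw": 0.4},
    {"dx": 0.002,"dy": 0.028,"dz": 0.0,"wx": 0,"wy": 0,"wz": 0,"claw": 0.4},
    {"dx": 0.002,"dy": 0.036,"dz": 0.0,"wx": 0,"wy": 0,"wz": 0,"claw": 0.4},
    {"dx": 0.002,"dy": 0.041,"dz": 0.0,"wx": 0,"wy": 0,"wz": 0,"claw": 0.4},
    {"dx": 0.002,"dy": 0.044,"dz": 0.0,"wx": 0,"wy": 0,"wz": 0,"claw": 0.4},
  ],
)

```text
time_s: 3.05
position: [0.4344, 0.0571, 0.044]
eef_rot: [2.345, 2.09, 0.0]
contact_force: [-3.3, 0.2, 1.0]
opening: 0.0514
```

```bash
python3 look.py b side,150,130,240,180
python3 -c "
from h import *
plan(.4328,.0573,.042,-.108)"
```

```text
side zoom 3.3333333333333335
sg 1 d mm [ 0.  -1.7  1.8] w deg [ 0.01  0.   -0.41]
sg -1 d mm [ 0.  -1.7  1.8] w deg [ 0.0000e+00 -2.0000e-02  1.7959e+02]
t 3.1 pos [0.4345 0.0571 0.0438] rot [[0.115, 0.993, -0.0], [0.993, -0.115, 0.0], [0.0, -0.0, -1.0]] F [-0.5  0.4 -0.2] op 0.0514 q [-0.14  0.39  1.96 -0.    0.79 -1.59]
```

View pics/side_b.png

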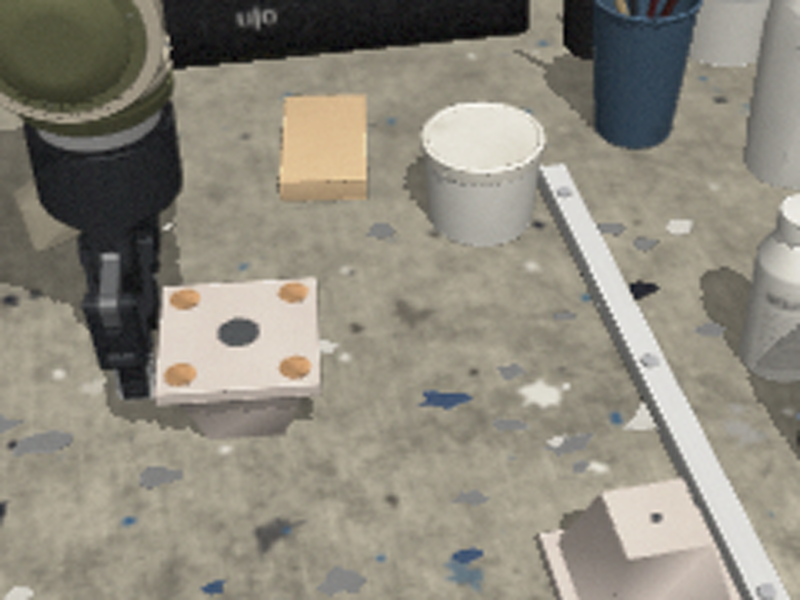

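servo_tool(
  rows=[
    {"dx": 0,"dy": -0.003,"dz": 0.004,"wx": 0,"wy": 0,"wz": 0,"claw": 0.4},
    {"dx": 0,"dy": 0.0,"dz": 0.004,"wx": 0,"wy": 0,"wz": 0,"claw": 0.4},
    {"dx": 0,"dy": 0.004,"dz": 0.001,"wx": 0,"wy": 0,"wz": 0,"claw": 0.4},
    {"dx": 0,"dy": 0.008,"dz": -0.003,"wx": 0,"wy": 0,"wz": 0,"claw": 0.4},
    {"dx": 0,"dy": 0.012,"dz": -0.007,"wx": 0,"wy": 0,"wz": 0,"claw": 0.4},
  ],
)

```text
time_s: 3.52
position: [0.4463, 0.0557, 0.0508]
eef_rot: [-2.345, -2.09, 0.0]
contact_force: [-2.0, -0.2, 0.7]
opening: 0.0514
```

```bash
python3 look.py c side,150,130,240,180 scene,260,160,200,150
python3 -c "
from h import *
plan(.4328,.0573,.042,-.108)"
```

```text
side zoom 3.3333333333333335
scene zoom 4.0
sg 1 d mm [  0.1 -14.6   9.2] w deg [ 0.14  0.   -0.41]
sg -1 d mm [  0.1 -14.6   9.2] w deg [ 1.0000e-02 -2.1000e-01  1.7959e+02]
t 3.6167 pos [0.4473 0.0556 0.0512] rot [[0.115, 0.993, -0.0], [0.993, -0.115, 0.002], [0.002, -0.0, -1.0]] F [-1.4  0.9  2. ] op 0.0508 q [-0.14  0.4   1.92  0.    0.82 -1.59]
```

View pics/side_c.png

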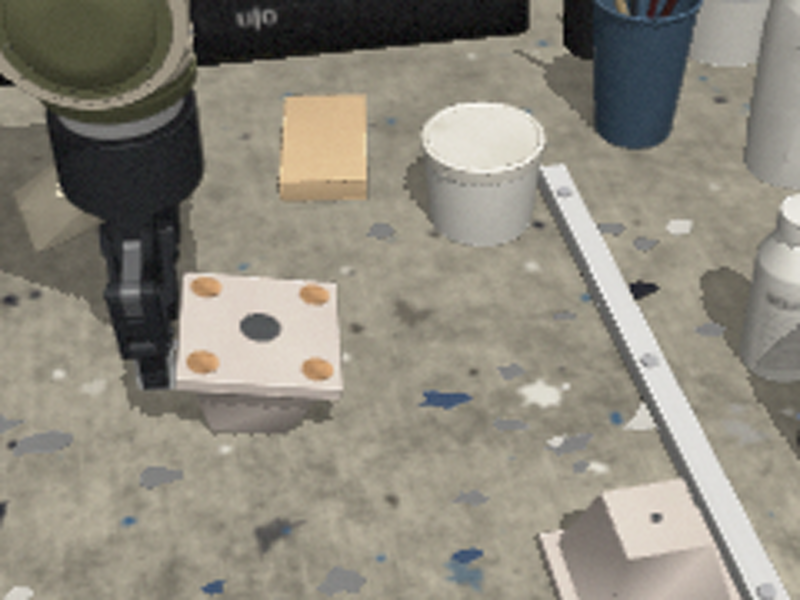

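View pics/scene_c.png

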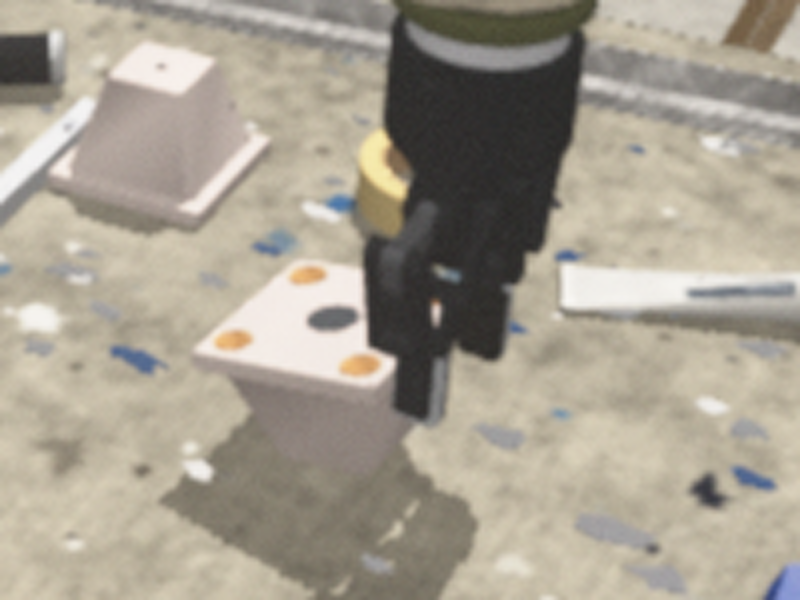

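The plinth is tipping about its front edge as planned, so I'll continue along the arc.

servo_tool(
  rows=[
    {"dx": 0,"dy": 0.006,"dz": -0.005,"wx": 0,"wy": 0,"wz": 0,"claw": 0.4},
    {"dx": 0,"dy": 0.012,"dz": -0.009,"wx": 0,"wy": 0,"wz": 0,"claw": 0.4},
    {"dx": 0,"dy": 0.018,"dz": -0.012,"wx": 0,"wy": 0,"wz": 0,"claw": 0.4},
    {"dx": 0,"dy": 0.024,"dz": -0.015,"wx": 0,"wy": 0,"wz": 0,"claw": 0.4},
    {"dx": 0,"dy": 0.03,"dz": -0.017,"wx": 0,"wy": 0,"wz": 0,"claw": 0.4},
  ],
)

```text
time_s: 4.03
position: [0.4768, 0.0522, 0.0678]
eef_rot: [2.345, 2.089, 0.001]
contact_force: [-0.1, 0.6, 0.2]
opening: 0.0514
```

```bash
python3 look.py d side,150,130,240,180
python3 -c "
from h import *
plan(.4328,.0573,.042,-.108)"
```

```text
side zoom 3.3333333333333335
sg 1 d mm [  0.2 -45.5  26. ] w deg [ 0.13  0.   -0.43]
sg -1 d mm [  0.2 -45.5  26. ] w deg [  0.    -0.21 179.57]
t 4.0833 pos [0.4779 0.0519 0.0681] rot [[0.115, 0.993, -0.0], [0.993, -0.115, 0.002], [0.002, -0.0, -1.0]] F [ 0.1 -0.3  0.2] op 0.0509 q [-0.14  0.42  1.82  0.    0.89 -1.59]
```

View pics/side_d.png

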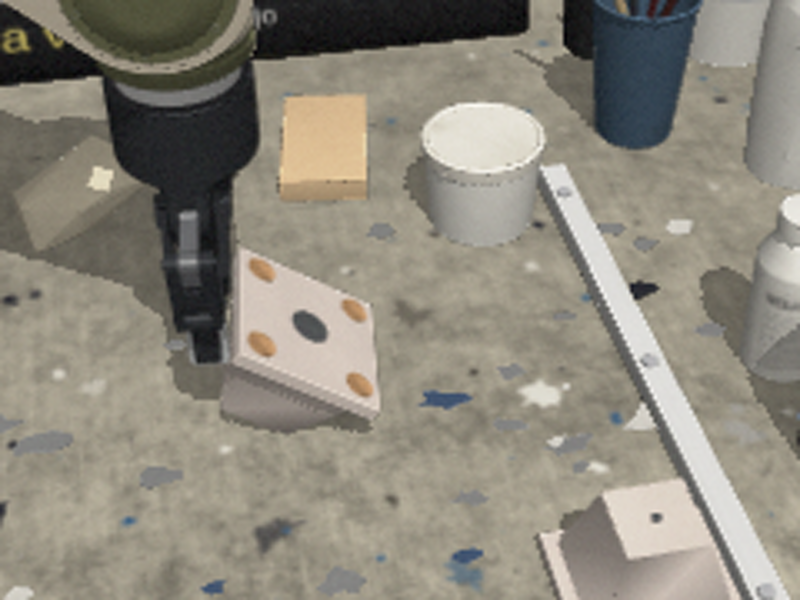

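servo_tool(
  rows=[
    {"dx": 0,"dy": 0.006,"dz": -0.004,"wx": 0,"wy": 0,"wz": 0,"claw": 0.4},
    {"dx": 0,"dy": 0.01,"dz": -0.008,"wx": 0,"wy": 0,"wz": 0,"claw": 0.4},
    {"dx": 0,"dy": 0.008,"dz": -0.02,"wx": 0,"wy": 0,"wz": 0,"claw": 0.4},
    {"dx": 0,"dy": 0.006,"dz": -0.035,"wx": 0,"wy": 0,"wz": 0,"claw": 0.4},
    {"dx": 0,"dy": 0.006,"dz": -0.04,"wx": 0,"wy": 0,"wz": 0,"claw": 0.4},
  ],
)

```text
time_s: 4.5
position: [0.4825, 0.0516, 0.1091]
eef_rot: [2.344, 2.089, 0.002]
contact_force: [0.4, 0.3, -0.8]
opening: 0.0515
```

```bash
python3 look.py e side,150,130,240,180 scene,230,160,200,150
python3 -c "
from h import *
plan(.4328,.0573,.042,-.108)"
```

```text
side zoom 3.3333333333333335
scene zoom 4.0
sg 1 d mm [  0.  -50.1  66. ] w deg [ 0.12  0.   -0.41]
sg -1 d mm [  0.  -50.1  66. ] w deg [  0.    -0.19 179.59]
t 4.6 pos [0.4824 0.0515 0.1081] rot [[0.115, 0.993, -0.0], [0.993, -0.115, 0.002], [0.002, -0.0, -1.0]] F [-0.2 -0.7  0.5] op 0.051 q [-0.14  0.37  1.78 -0.    1.   -1.59]
```

View pics/side_e.png

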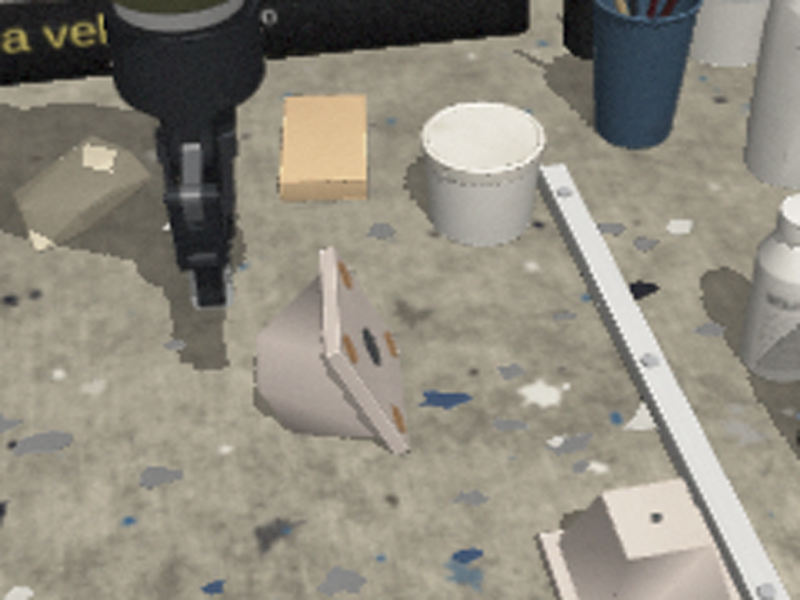

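View pics/scene_e.png

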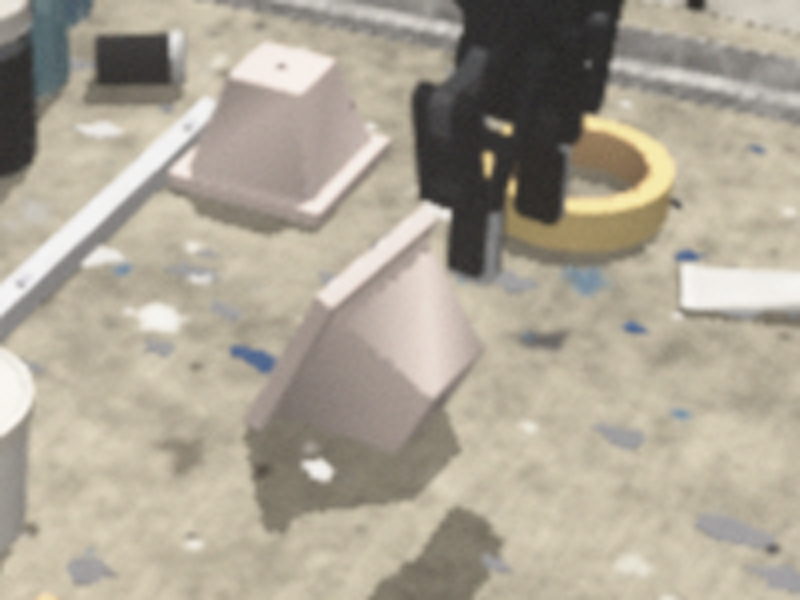

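```bash
python3 -c "
from h import *
np.set_printoptions(precision=4,suppress=True)
S=cal('side');C=cal('scene')
sd=lambda p:(150+p[0]*.3,130+p[1]*.3); sc=lambda p:(230+p[0]/4,160+p[1]/4)
print('inner edge side',onz(S,*sd((320,252)),.084),onz(S,*sd((324,356)),.084))
print('foot edge side',onz(S,*sd((334,249)),.088),onz(S,*sd((340,349)),.088))
print('scene inner',onz(C,*sc((331,307)),.084),onz(C,*sc((442,215)),.084),'foot',onz(C,*sc((319,296)),.088),onz(C,*sc((430,205)),.088))
print('bottom edge slab foot side', onz(S,*sd((408,450)),.004),'scene',onz(C,*sc((249,424)),.004))
"
```

```text
inner edge side [0.5445 0.0885 0.084 ] [ 0.5335 -0.0004  0.084 ]
foot edge side [0.5524 0.0847 0.088 ] [ 0.5424 -0.0009  0.088 ]
scene inner [0.5461 0.0902 0.084 ] [ 0.5345 -0.0019  0.084 ] foot [0.5519 0.0904 0.088 ] [ 0.5405 -0.0013  0.088 ]
bottom edge slab foot side [ 0.5782 -0.0049  0.004 ] scene [0.5867 0.0877 0.004 ]
```

The plinth lies on its sloping side with the upper lip edge at (0.540, 0.044, 0.084), as geometry predicts. Next I place the fingertips behind the lip, with the gripper tilted 12°.

servo_tool(
  rows=[
    {"dx": 0,"dy": 0.015,"dz": 0,"wx": 6,"wy": 0,"wz": 0,"claw": 0.4},
    {"dx": 0,"dy": 0.03,"dz": 0,"wx": 12,"wy": 0,"wz": 0,"claw": 0.4},
    {"dx": -0.001,"dy": 0.04,"dz": 0.012,"wx": 12,"wy": 0,"wz": 0,"claw": 0.4},
    {"dx": -0.001,"dy": 0.042,"dz": 0.022,"wx": 12,"wy": 0,"wz": 0,"claw": 0.4},
    {"dx": -0.001,"dy": 0.042,"dz": 0.029,"wx": 12,"wy": 0,"wz": 0,"claw": 0.4},
  ],
)

```text
time_s: 5.12
position: [0.5227, 0.0458, 0.076]
eef_rot: [-2.222, -1.98, 0.21]
contact_force: [-0.4, 0.3, 0.0]
opening: 0.0511
```

```bash
python3 look.py f side,200,150,160,120 scene,260,170,140,105
python3 -c "
from h import *
plan(.5263,.0456,.0754,-.116,-12/57.3)"
```

```text
side zoom 5.0
scene zoom 5.714285714285714
sg 1 d mm [0.  4.8 0.2] w deg [-0.21  0.01  0.05]
sg -1 d mm [0.  4.8 0.2] w deg [-1.0000e-02 -3.3000e-01 -1.7995e+02]
t 5.2167 pos [0.5217 0.0461 0.0766] rot [[0.115, 0.993, 0.0], [0.971, -0.112, -0.211], [-0.21, 0.024, -0.977]] F [-0.1 -0.9 -0.1] op 0.0513 q [-0.13  0.59  1.52 -0.    1.24 -1.59]
```

View pics/side_f.png

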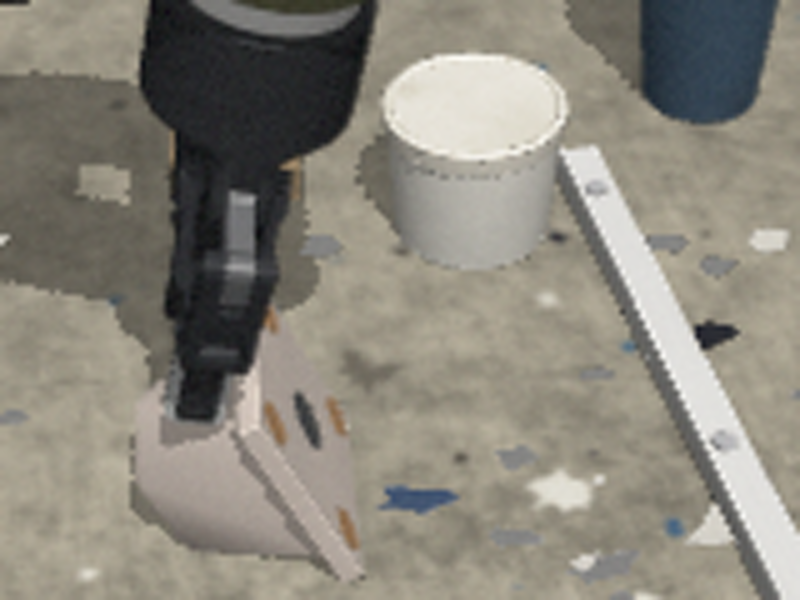

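View pics/scene_f.png

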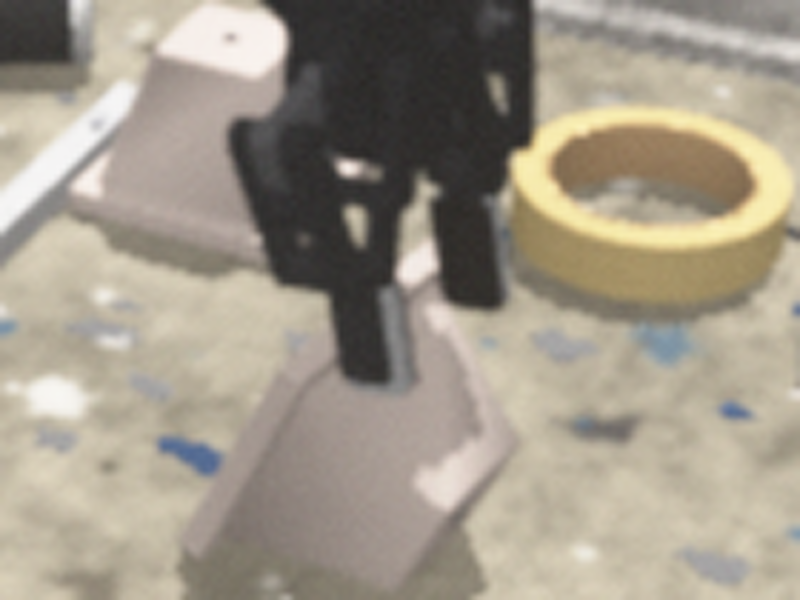

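servo_tool(
  rows=[
    {"dx": 0,"dy": 0.005,"dz": -0.001,"wx": 0,"wy": 0,"wz": 0,"claw": 0.4},
    {"dx": 0,"dy": 0.0095,"dz": -0.0035,"wx": 0,"wy": 0,"wz": 0,"claw": 0.4},
    {"dx": 0,"dy": 0.014,"dz": -0.006,"wx": 0,"wy": 0,"wz": 0,"claw": 0.4},
    {"dx": 0,"dy": 0.0185,"dz": -0.0085,"wx": 0,"wy": 0,"wz": 0,"claw": 0.4},
    {"dx": 0,"dy": 0.023,"dz": -0.011,"wx": 0,"wy": 0,"wz": 0,"claw": 0.4},
  ],
)

```text
time_s: 5.63
position: [0.5487, 0.0429, 0.0848]
eef_rot: [-2.224, -1.982, 0.207]
contact_force: [-0.0, 0.0, -0.8]
opening: 0.0511
```

```bash
python3 look.py g side,200,150,160,120 scene,240,170,140,105
python3 -c "
from h import *
plan(.5263,.0456,.0754,-.116,-12/57.3)"
```

```text
side zoom 5.0
scene zoom 5.714285714285714
sg 1 d mm [  0.2 -20.4  13.7] w deg [0.07 0.01 0.04]
sg -1 d mm [  0.2 -20.4  13.7] w deg [-2.0000e-02  1.1000e-01 -1.7996e+02]
t 5.7333 pos [0.5489 0.0428 0.0846] rot [[0.115, 0.993, -0.0], [0.972, -0.113, -0.207], [-0.205, 0.024, -0.978]] F [-1.5  0.3  0.5] op 0.0506 q [-0.13  0.63  1.43 -0.    1.29 -1.59]
```

View pics/side_g.png

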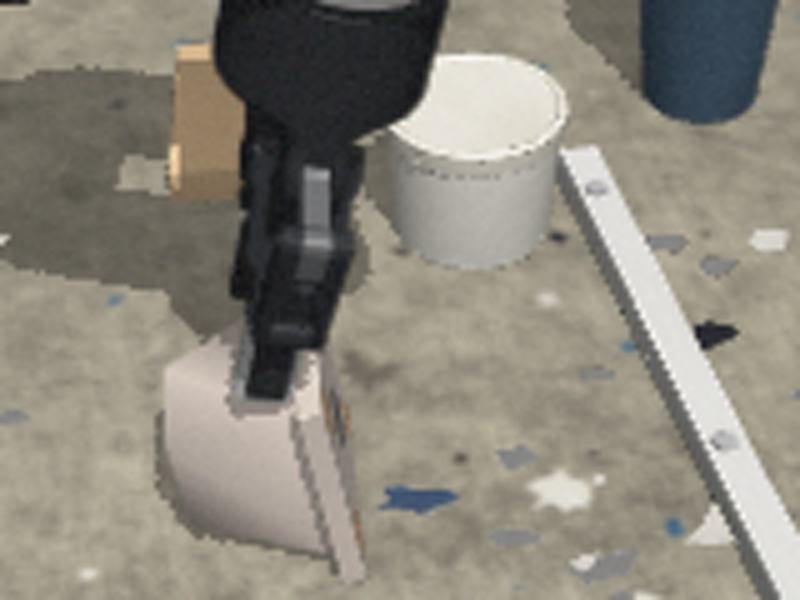

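View pics/scene_g.png

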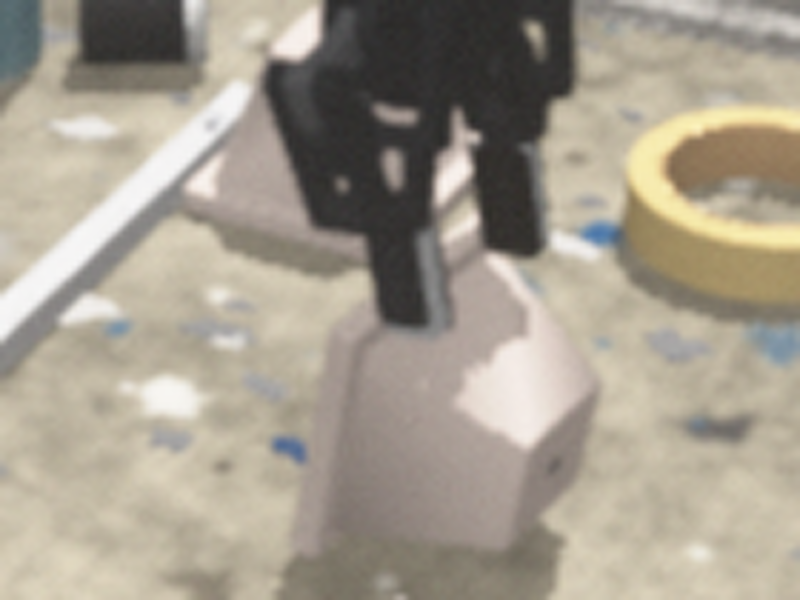

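servo_tool(
  rows=[
    {"dx": 0,"dy": 0.0055,"dz": -0.002,"wx": 1,"wy": 0,"wz": 0,"claw": 0.4},
    {"dx": 0,"dy": 0.0115,"dz": -0.0045,"wx": 2,"wy": 0,"wz": 0,"claw": 0.4},
    {"dx": 0,"dy": 0.017,"dz": -0.006,"wx": 3,"wy": 0,"wz": 0,"claw": 0.4},
    {"dx": 0,"dy": 0.023,"dz": -0.008,"wx": 4,"wy": 0,"wz": 0,"claw": 0.4},
    {"dx": 0,"dy": 0.0285,"dz": -0.01,"wx": 5,"wy": 0,"wz": 0,"claw": 0.4},
  ],
)

```text
time_s: 6.15
position: [0.578, 0.0394, 0.088]
eef_rot: [-2.169, -1.933, 0.29]
contact_force: [-1.4, 0.1, -0.3]
opening: 0.051
```

```bash
python3 look.py i side,200,150,160,120 scene,220,170,140,105
python3 -c "
from h import *
plan(.5263,.0456,.0754,-.116,-17/57.3)"
```

```text
side zoom 5.0
scene zoom 5.714285714285714
sg 1 d mm [  0.3 -46.6  27.1] w deg [0.   0.02 0.03]
sg -1 d mm [  0.3 -46.6  27.1] w deg [-3.0000e-02  1.0000e-02 -1.7997e+02]
t 6.25 pos [0.5784 0.0392 0.0877] rot [[0.115, 0.993, -0.0], [0.95, -0.11, -0.292], [-0.29, 0.034, -0.956]] F [-0.7 -0.6  1.6] op 0.0509 q [-0.13  0.73  1.25 -0.01  1.45 -1.59]
```

View pics/side_i.png

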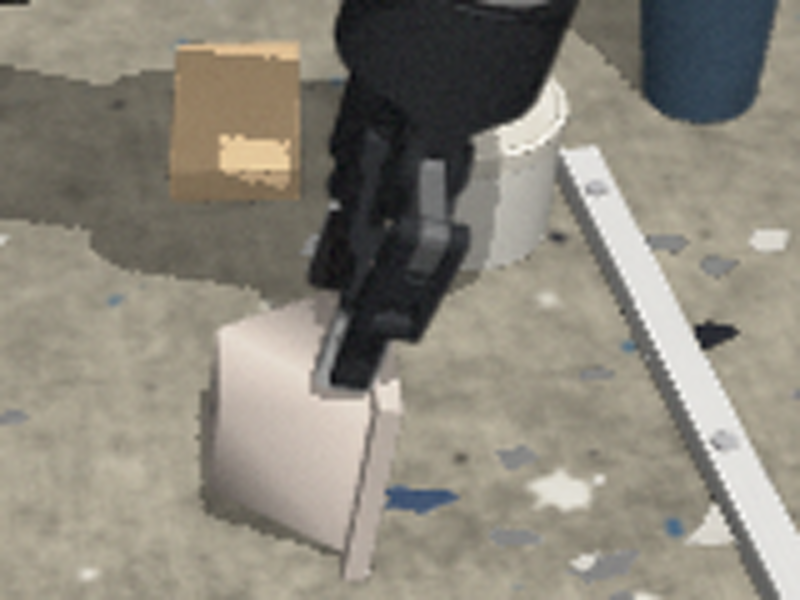

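View pics/scene_i.png

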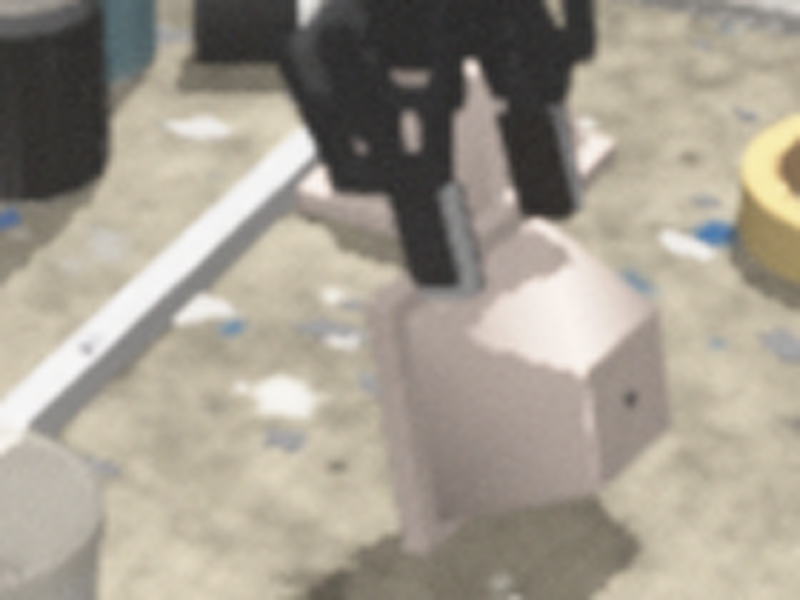

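servo_tool(
  rows=[
    {"dx": 0,"dy": 0.006,"dz": -0.001,"wx": 0,"wy": 0,"wz": 0,"claw": 0.4},
    {"dx": 0,"dy": 0.012,"dz": -0.001,"wx": 0,"wy": 0,"wz": 0,"claw": 0.4},
    {"dx": 0,"dy": 0.0185,"dz": -0.0015,"wx": 0,"wy": 0,"wz": 0,"claw": 0.4},
    {"dx": 0,"dy": 0.0245,"dz": -0.0015,"wx": 0,"wy": 0,"wz": 0,"claw": 0.4},
    {"dx": 0,"dy": 0.031,"dz": -0.0025,"wx": 0,"wy": 0,"wz": 0,"claw": 0.4},
  ],
)

```text
time_s: 6.67
position: [0.6085, 0.036, 0.0811]
eef_rot: [-2.17, -1.933, 0.289]
contact_force: [0.0, 0.1, 0.1]
opening: 0.0513
```

```bash
python3 look.py j side,200,150,160,120 scene,220,170,140,105
python3 -c "
from h import *
plan(.5263,.0456,.0754,-.116,-17/57.3)"
```

```text
side zoom 5.0
scene zoom 5.714285714285714
sg 1 d mm [  0.2 -77.7  29.5] w deg [0.01 0.01 0.04]
sg -1 d mm [  0.2 -77.7  29.5] w deg [-2.0000e-02  2.0000e-02 -1.7996e+02]
t 6.7667 pos [0.6086 0.0358 0.0809] rot [[0.115, 0.993, 0.0], [0.95, -0.11, -0.292], [-0.29, 0.034, -0.956]] F [-0.1  0.   0.4] op 0.051 q [-0.13  0.81  1.13 -0.    1.5  -1.59]
```

View pics/side_j.png

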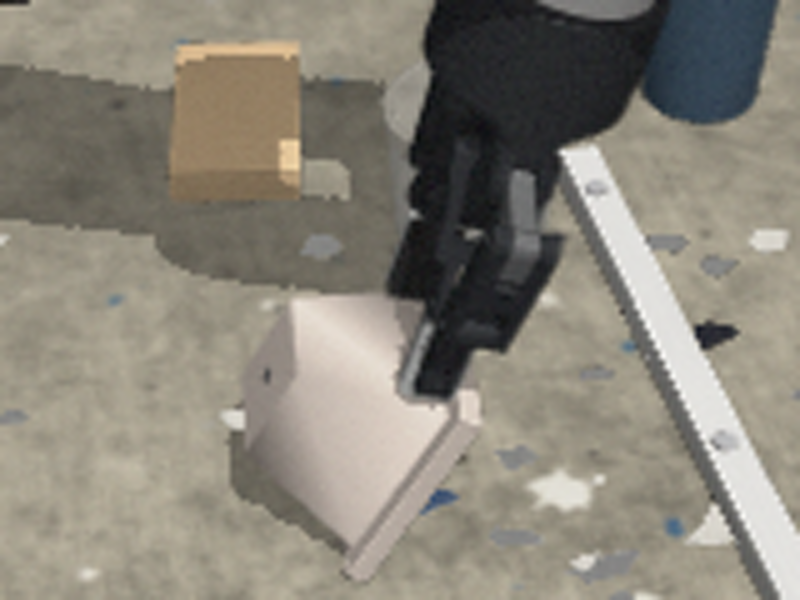

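View pics/scene_j.png

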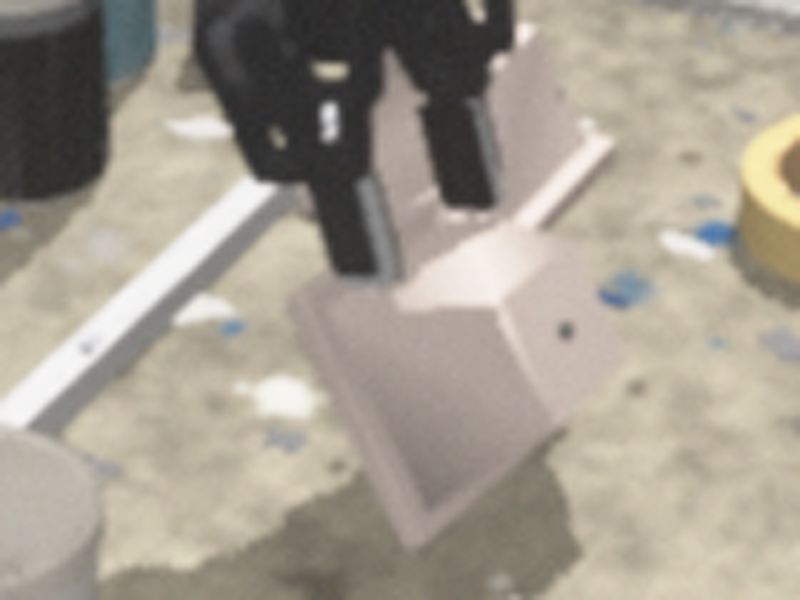

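servo_tool(
  rows=[
    {"dx": 0,"dy": 0,"dz": -0.03,"wx": 0,"wy": 0,"wz": 0,"claw": 0.4},
    {"dx": 0,"dy": 0,"dz": -0.06,"wx": 0,"wy": 0,"wz": 0,"claw": 0.4},
    {"dx": 0,"dy": 0,"dz": -0.07,"wx": 0,"wy": 0,"wz": 0,"claw": 0.4},
    {"dx": 0,"dy": 0,"dz": -0.07,"wx": 0,"wy": 0,"wz": 0,"claw": 0.4},
  ],
)

```text
time_s: 7.1
position: [0.6296, 0.0335, 0.1509]
eef_rot: [-2.173, -1.936, 0.284]
contact_force: [0.4, -0.1, -1.1]
opening: 0.0511
```

```bash
python3 look.py k side,200,130,200,150 scene,180,170,200,150
python3 -c "
from h import *
plan(.56,.045,.15,.02,0)"
```

```text
side zoom 4.0
scene zoom 4.0
sg 1 d mm [  3.4 -66.4  17.6] w deg [-17.05  -1.15  -7.68]
sg -1 d mm [  3.4 -66.4  17.6] w deg [ -1.73  25.58 170.43]
t 7.2 pos [0.6278 0.0338 0.1473] rot [[0.115, 0.993, 0.0], [0.95, -0.11, -0.294], [-0.292, 0.034, -0.956]] F [ 0.4  0.1 -0.8] op 0.0511 q [-0.13  0.79  0.99 -0.    1.66 -1.59]
```

View pics/side_k.png

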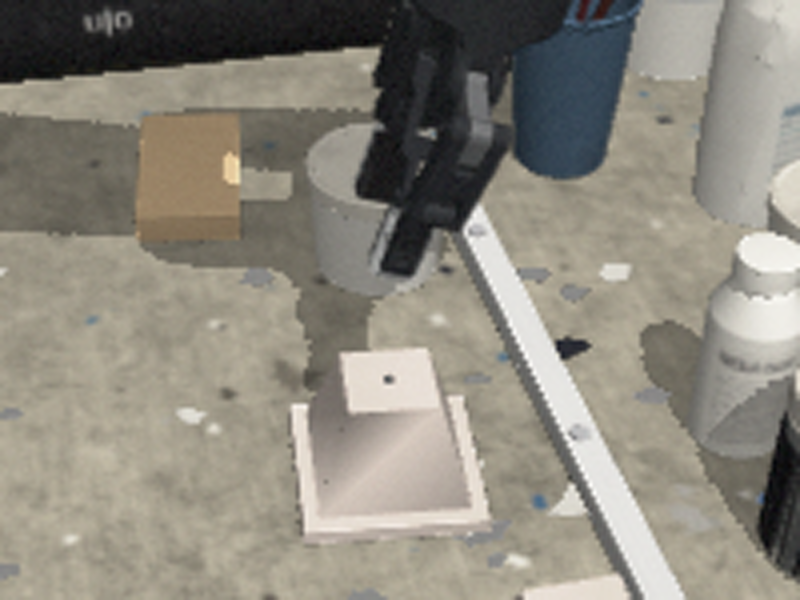

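View pics/scene_k.png

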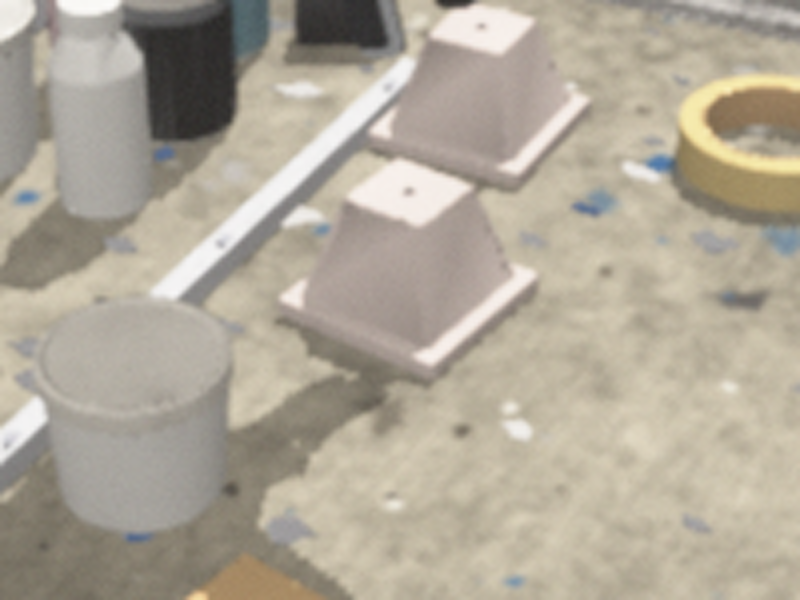

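The plinth is upright on its foot, and the neighbour and tub look unmoved. Measuring its pose and the rail:

```bash
python3 -c "
from h import *
np.set_printoptions(precision=4,suppress=True)
S=cal('side');C=cal('scene')
sd=lambda p:(200+p[0]/4,130+p[1]/4); sc=lambda p:(180+p[0]/4,170+p[1]/4)
P=np.array([onz(S,*sd(p),.064) for p in [(339,354),(430,348),(440,409),(346,413)]]);print(P,P.mean(0))
print('dot',onz(S,*sd((389,379)),.064),onz(C,*sc((408,192)),.064))
print('foot',[onz(S,*sd(p),.01) for p in [(291,404),(305,532),(488,521),(463,397)]],[onz(C,*sc(p),.01) for p in [(281,297),(432,364),(536,273)]])
print('neigh dot',onz(C,*sc((481,27)),.064))
"
```

```text
[[0.6161 0.0571 0.064 ]
 [0.6613 0.0521 0.064 ]
 [0.6546 0.0082 0.064 ]
 [0.6102 0.0148 0.064 ]] [0.6355 0.033  0.064 ]
dot [0.6359 0.034  0.064 ] [0.6372 0.0352 0.064 ]
foot [array([0.5965, 0.0837, 0.01  ]), array([ 0.5855, -0.0068,  0.01  ]), array([ 0.674 , -0.0182,  0.01  ]), array([0.6861, 0.0702, 0.01  ])] [array([0.6864, 0.0731, 0.01  ]), array([0.597 , 0.0851, 0.01  ]), array([ 0.5876, -0.0047,  0.01  ])]
neigh dot [ 0.683  -0.1289  0.064 ]
```

servo_tool(
  rows=[
    {"dx": 0.001,"dy": -0.02,"dz": 0.004,"wx": -6,"wy": -0.4,"wz": -2.6,"claw": 0.4},
    {"dx": 0.002,"dy": -0.045,"dz": 0.01,"wx": -12,"wy": -0.8,"wz": -5.2,"claw": 0.4},
    {"dx": 0.0,"dy": -0.066,"dz": 0.017,"wx": -17.05,"wy": -1.15,"wz": -7.7,"claw": 0.4},
    {"dx": -0.003,"dy": -0.071,"dz": 0.019,"wx": -17.05,"wy": -1.15,"wz": -7.7,"claw": 0.4},
    {"dx": -0.003,"dy": -0.071,"dz": 0.019,"wx": -17.05,"wy": -1.15,"wz": -7.7,"claw": 0.4},
  ],
)

```text
time_s: 7.72
position: [0.5517, 0.0395, 0.15]
eef_rot: [-2.197, -2.242, 0.003]
contact_force: [0.2, 0.0, 0.2]
opening: 0.0517
```

```bash
python3 look.py l scene,180,170,200,150
python3 -c "
from h import *
plan(.555,.037,.005,.02,0)"
```

```text
scene zoom 4.0
sg 1 d mm [ -2.2   0.9 145.8] w deg [-0.01 -0.01 -0.02]
sg -1 d mm [ -2.2   0.9 145.8] w deg [-1.0000e-02  1.0000e-02  1.7998e+02]
t 7.7667 pos [0.5541 0.0391 0.1508] rot [[-0.02, 1.0, 0.0], [1.0, 0.02, -0.0], [-0.0, 0.0, -1.0]] F [0.2 0.3 0. ] op 0.0511 q [-0.14  0.45  1.52  0.    1.17 -1.73]
```

servo_tool(
  rows=[
    {"dx": -0.004,"dy": 0,"dz": 0.035,"wx": 0,"wy": 0,"wz": 0,"claw": 0.4},
    {"dx": -0.004,"dy": 0,"dz": 0.075,"wx": 0,"wy": 0,"wz": 0,"claw": 0.4},
    {"dx": -0.004,"dy": 0,"dz": 0.11,"wx": 0,"wy": 0,"wz": 0,"claw": 0.4},
    {"dx": -0.004,"dy": 0,"dz": 0.135,"wx": 0,"wy": 0,"wz": 0,"claw": 0.4},
    {"dx": -0.004,"dy": 0,"dz": 0.145,"wx": 0,"wy": 0,"wz": 0,"claw": 0.4},
  ],
)

```text
time_s: 8.18
position: [0.5544, 0.0351, 0.0018]
eef_rot: [-2.197, -2.24, 0.004]
contact_force: [-0.6, -0.1, -0.3]
opening: 0.0513
```

```bash
python3 look.py m side,170,130,200,150 scene,200,170,200,150
python3 -c "
from h import *
plan(.57,.034,.003,.02,0)"
```

```text
side zoom 4.0
scene zoom 4.0
sg 1 d mm [-1.3 14.7  1.3] w deg [-0.1  -0.03 -0.01]
sg -1 d mm [-1.3 14.7  1.3] w deg [-4.0000e-02  1.5000e-01  1.7999e+02]
t 8.2833 pos [0.5553 0.035  0.0044] rot [[-0.02, 1.0, 0.0], [1.0, 0.02, -0.002], [-0.002, 0.0, -1.0]] F [-0.3 -0.4  0.9] op 0.0513 q [-0.15  0.66  1.62  0.    0.86 -1.74]
```

View pics/side_m.png

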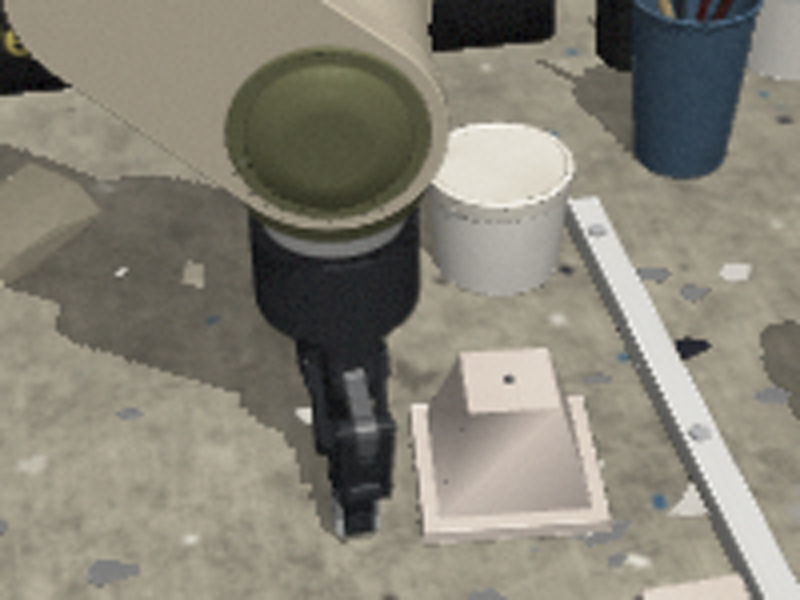

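View pics/scene_m.png

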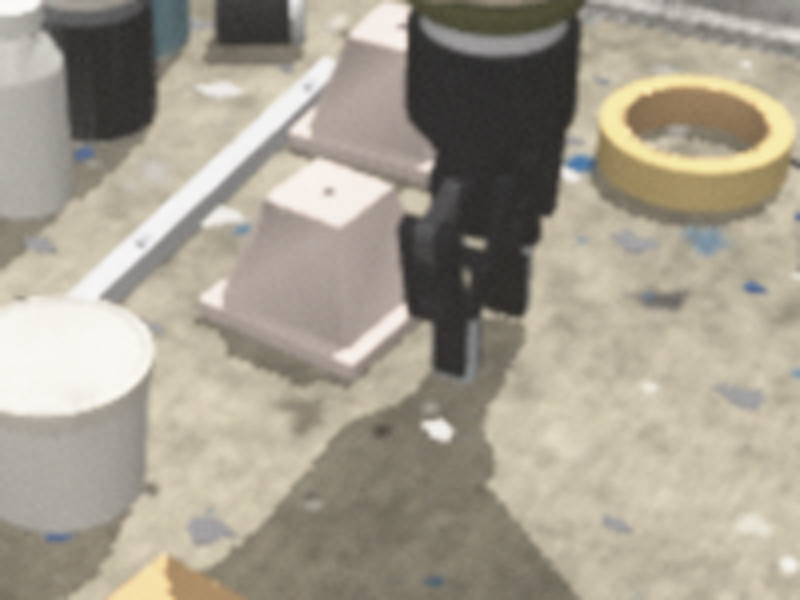

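servo_tool(
  rows=[
    {"dx": 0,"dy": 0.0,"dz": 0.002,"wx": 0,"wy": 0,"wz": 0,"claw": 0.4},
    {"dx": 0,"dy": 0.0,"dz": 0.004,"wx": 0,"wy": 0,"wz": 0,"claw": 0.4},
    {"dx": 0,"dy": 0.003,"dz": 0.004,"wx": 0,"wy": 0,"wz": 0,"claw": 0.4},
    {"dx": 0,"dy": 0.008,"dz": 0.004,"wx": 0,"wy": 0,"wz": 0,"claw": 0.4},
    {"dx": 0,"dy": 0.013,"dz": 0.004,"wx": 0,"wy": 0,"wz": 0,"claw": 0.4},
  ],
)

```text
time_s: 8.7
position: [0.5693, 0.0353, 0.0029]
eef_rot: [2.197, 2.242, 0.003]
contact_force: [0.5, -0.6, -0.5]
opening: 0.051
```

```bash
python3 look.py n side,230,190,120,90
python3 -c "
from h import *
plan(.57,.034,.003,.02,0)
print(proj(cal('side'),st()['position']))
S=cal('side'); s=st(); R=Rot.from_rotvec(s['eef_rot'])
for dz in (0,-.005,-.010):
  for x in (-.0256,-.04):
    for y in (-.011,.011):
      p=np.array(s['position'])+R.apply([x,y,dz]); print(dz,x,y,np.round((proj(S,p)-[230,190])*20/3,0))
"
```

```text
side zoom 6.666666666666667
sg 1 d mm [-1.2 -0.1 -0.1] w deg [0.22 0.02 0.01]
sg -1 d mm [-1.2 -0.1 -0.1] w deg [-4.0000e-02  3.4000e-01 -1.7999e+02]
t 8.75 pos [0.5701 0.0352 0.0029] rot [[-0.02, 1.0, -0.0], [1.0, 0.02, 0.004], [0.004, -0.0, -1.0]] F [-0.1  0.3  0.3] op 0.0515 q [-0.14  0.68  1.58  0.    0.88 -1.73]
[264.26089741 251.66154487]
0 -0.0256 -0.011 [209. 478.]
0 -0.0256 0.011 [282. 465.]
0 -0.04 -0.011 [219. 514.]
0 -0.04 0.011 [293. 501.]
-0.005 -0.0256 -0.011 [209. 466.]
-0.005 -0.0256 0.011 [282. 454.]
-0.005 -0.04 -0.011 [218. 502.]
-0.005 -0.04 0.011 [292. 489.]
-0.01 -0.0256 -0.011 [208. 454.]
-0.01 -0.0256 0.011 [282. 442.]
-0.01 -0.04 -0.011 [218. 490.]
-0.01 -0.04 0.011 [292. 477.]
```

View pics/side_n.png

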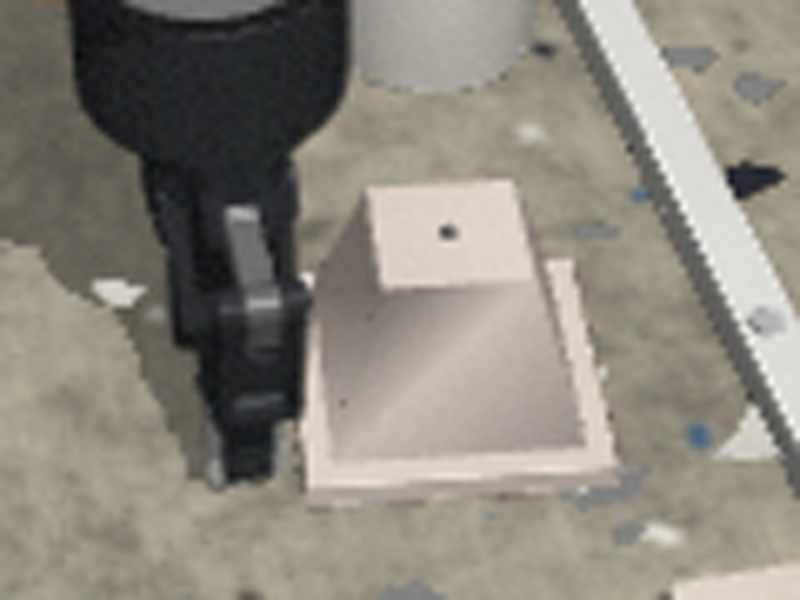

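servo_tool(
  rows=[
    {"dx": -0.001,"dy": 0.0,"dz": 0.0015,"wx": 0,"wy": 0,"wz": 0,"claw": 0.4},
    {"dx": -0.001,"dy": 0.0,"dz": 0.003,"wx": 0,"wy": 0,"wz": 0,"claw": 0.4},
    {"dx": -0.001,"dy": 0.0,"dz": 0.0045,"wx": 0,"wy": 0,"wz": 0,"claw": 0.4},
    {"dx": -0.001,"dy": 0.0,"dz": 0.0045,"wx": 0,"wy": 0,"wz": 0,"claw": 0.4},
  ],
)

```text
time_s: 9.13
position: [0.5679, 0.0344, -0.0029]
eef_rot: [2.199, 2.244, 0.001]
contact_force: [-0.5, -0.5, 0.5]
opening: 0.0514
```

```bash
python3 -c "
from h import *
plan(.57,.034,.003,.02,0)"
```

```text
sg 1 d mm [-0.4  2.1 -5.9] w deg [ 0.03 -0.    0.01]
sg -1 d mm [-0.4  2.1 -5.9] w deg [ 1.0000e-02  4.0000e-02 -1.7999e+02]
t 9.1333 pos [ 0.5679  0.0344 -0.0029] rot [[-0.02, 1.0, 0.0], [1.0, 0.02, 0.0], [0.0, 0.0, -1.0]] F [-0.5 -0.5  0.5] op 0.0514 q [-0.15  0.69  1.59  0.    0.87 -1.74]
```

servo_tool(
  rows=[
    {"dx": 0,"dy": 0.006,"dz": 0,"wx": 0,"wy": 0,"wz": 0,"claw": 0.4},
    {"dx": 0,"dy": 0.012,"dz": 0,"wx": 0,"wy": 0,"wz": 0,"claw": 0.4},
    {"dx": 0,"dy": 0.018,"dz": 0,"wx": 0,"wy": 0,"wz": 0,"claw": 0.4},
    {"dx": 0,"dy": 0.024,"dz": 0,"wx": 0,"wy": 0,"wz": 0,"claw": 0.4},
    {"dx": 0,"dy": 0.03,"dz": 0,"wx": 0,"wy": 0,"wz": 0,"claw": 0.4},
  ],
)

```text
time_s: 9.55
position: [0.5989, 0.035, -0.0025]
eef_rot: [2.198, 2.243, 0.001]
contact_force: [-1.2, 0.5, -0.1]
opening: 0.0513
```

```bash
python3 look.py o side,230,170,160,120 
python3 -c "
from h import *
plan(.62,.034,-.003,.02,0)"
```

```text
side zoom 5.0
sg 1 d mm [-1.3 20.1  0.7] w deg [0.14 0.01 0.01]
sg -1 d mm [-1.3 20.1  0.7] w deg [-2.0000e-02  2.2000e-01 -1.7999e+02]
t 9.6 pos [ 0.5999  0.0349 -0.0024] rot [[-0.02, 1.0, -0.0], [1.0, 0.02, 0.002], [0.002, -0.0, -1.0]] F [-0.1  0.2 -0.1] op 0.0512 q [-0.14  0.74  1.48  0.    0.92 -1.73]
```

View pics/side_o.png

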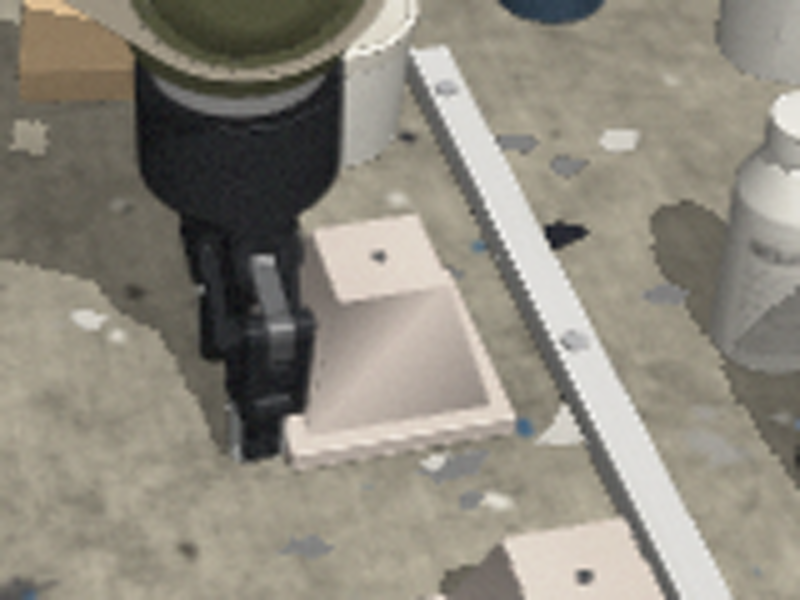

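servo_tool(
  rows=[
    {"dx": -0.001,"dy": 0.005,"dz": 0,"wx": 0,"wy": 0,"wz": 0,"claw": 0.4},
    {"dx": -0.001,"dy": 0.009,"dz": 0,"wx": 0,"wy": 0,"wz": 0,"claw": 0.4},
    {"dx": -0.001,"dy": 0.013,"dz": 0,"wx": 0,"wy": 0,"wz": 0,"claw": 0.4},
    {"dx": -0.001,"dy": 0.016,"dz": 0,"wx": 0,"wy": 0,"wz": 0,"claw": 0.4},
    {"dx": -0.001,"dy": 0.018,"dz": 0,"wx": 0,"wy": 0,"wz": 0,"claw": 0.4},
  ],
)

```text
time_s: 10.02
position: [0.6167, 0.0343, -0.0025]
eef_rot: [2.198, 2.243, 0.001]
contact_force: [-1.6, -0.3, -0.4]
opening: 0.0516
```

```bash
python3 look.py p side,230,170,160,120 
python3 -c "
from h import *
plan(.62,.034,-.003,.02,0)"
```

```text
side zoom 5.0
sg 1 d mm [-0.4  3.1  0.6] w deg [0.1  0.01 0.01]
sg -1 d mm [-0.4  3.1  0.6] w deg [-1.0000e-02  1.6000e-01 -1.7999e+02]
t 10.0667 pos [ 0.6169  0.0343 -0.0024] rot [[-0.02, 1.0, -0.0], [1.0, 0.02, 0.002], [0.002, -0.0, -1.0]] F [-0.3  1.  -0. ] op 0.051 q [-0.13  0.77  1.42  0.    0.95 -1.72]
```

View pics/side_p.png

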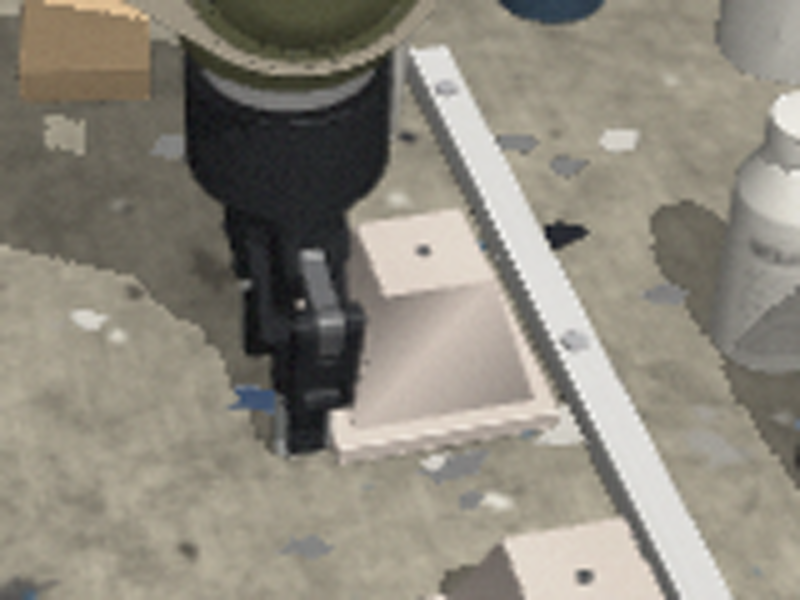

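servo_tool(
  rows=[
    {"dx": 0,"dy": 0.002,"dz": 0,"wx": 0,"wy": 0,"wz": 0,"claw": 0.4},
    {"dx": 0,"dy": 0.004,"dz": 0,"wx": 0,"wy": 0,"wz": 0,"claw": 0.4},
    {"dx": 0,"dy": 0.005,"dz": 0,"wx": 0,"wy": 0,"wz": 0,"claw": 0.4},
  ],
)

```text
time_s: 10.32
position: [0.6215, 0.0344, -0.0025]
eef_rot: [2.198, 2.243, 0.001]
contact_force: [-2.3, 0.5, -0.4]
opening: 0.0515
```

```bash
python3 look.py q side,230,170,160,120 
python3 -c "
from h import *
plan(.62,.034,-.003,.02,0)"
```

```text
side zoom 5.0
sg 1 d mm [-0.4 -1.6  0.6] w deg [0.09 0.   0.01]
sg -1 d mm [-0.4 -1.6  0.6] w deg [-1.0000e-02  1.4000e-01 -1.7999e+02]
t 10.3667 pos [ 0.6216  0.0344 -0.0024] rot [[-0.02, 1.0, -0.0], [1.0, 0.02, 0.002], [0.002, -0.0, -1.0]] F [-0.8 -0.7 -0.5] op 0.0518 q [-0.13  0.78  1.4   0.    0.96 -1.72]
```

View pics/side_q.png

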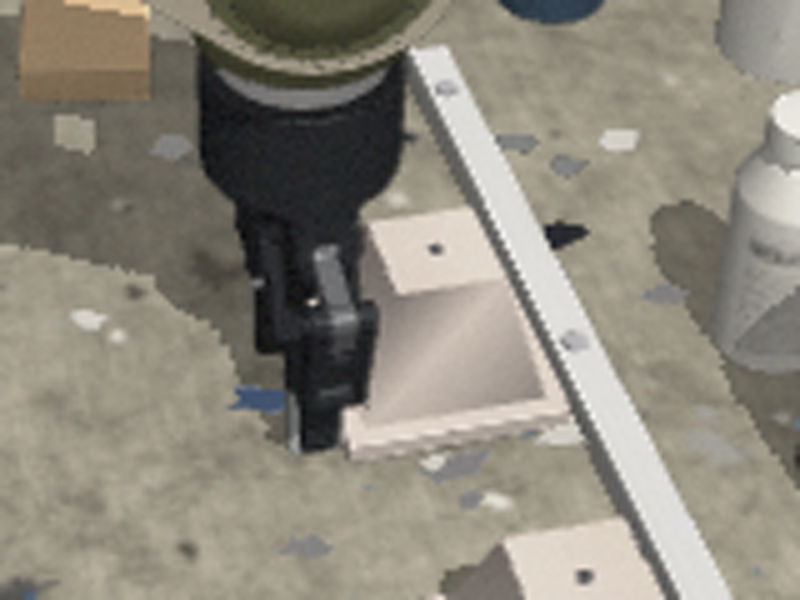

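servo_tool(
  rows=[
    {"dx": 0,"dy": 0.001,"dz": 0,"wx": 0,"wy": 0,"wz": 0,"claw": 0.4},
    {"dx": 0,"dy": 0.002,"dz": 0,"wx": 0,"wy": 0,"wz": 0,"claw": 0.4},
    {"dx": 0,"dy": 0.003,"dz": 0,"wx": 0,"wy": 0,"wz": 0,"claw": 0.4},
  ],
)

```text
time_s: 10.62
position: [0.6238, 0.0345, -0.0025]
eef_rot: [-2.199, -2.244, 0.001]
contact_force: [-8.9, -0.4, 5.6]
opening: 0.0513
```

servo_tool(
  rows=[
    {"dx": 0,"dy": 0.001,"dz": 0,"wx": 0,"wy": 0,"wz": 0,"claw": 0.4},
    {"dx": 0,"dy": 0.002,"dz": 0,"wx": 0,"wy": 0,"wz": 0,"claw": 0.4},
  ],
)

```text
time_s: 10.78
position: [0.6239, 0.0345, -0.0025]
eef_rot: [-2.195, -2.241, 0.007]
contact_force: [-19.5, -2.0, 12.6]
opening: 0.0516
```

```bash
python3 look.py r side,250,170,160,120 scene,160,170,200,150
python3 -c "
from h import *
plan(.62,.034,-.003,.02,0)"
```

```text
side zoom 5.0
scene zoom 4.0
sg 1 d mm [-0.4 -3.8  0.5] w deg [-0.34 -0.    0.04]
sg -1 d mm [-0.4 -3.8  0.5] w deg [   0.     -0.54 -179.96]
t 10.8833 pos [ 0.6238  0.0345 -0.0025] rot [[-0.021, 1.0, 0.0], [1.0, 0.021, -0.006], [-0.006, -0.0, -1.0]] F [-16.4  -2.2   9.3] op 0.0512 q [-0.13  0.79  1.39 -0.    0.97 -1.72]
```

View pics/side_r.png

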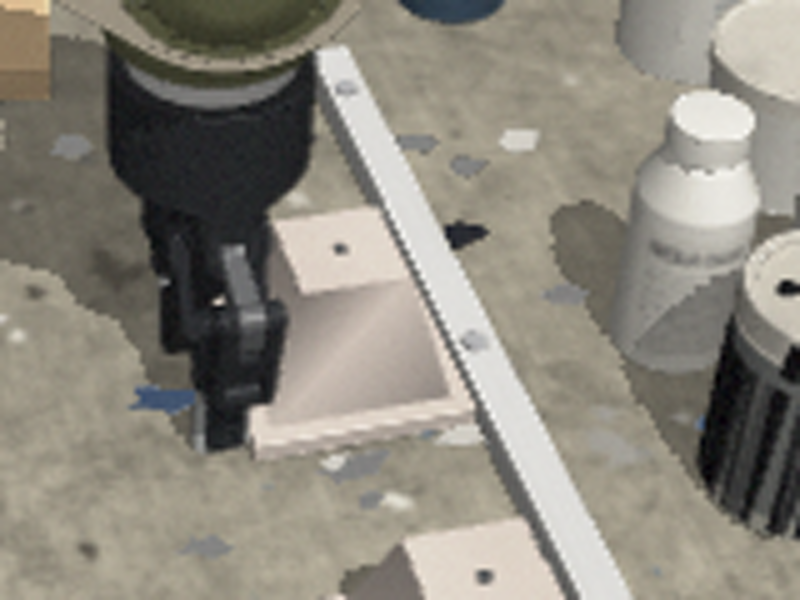

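View pics/scene_r.png

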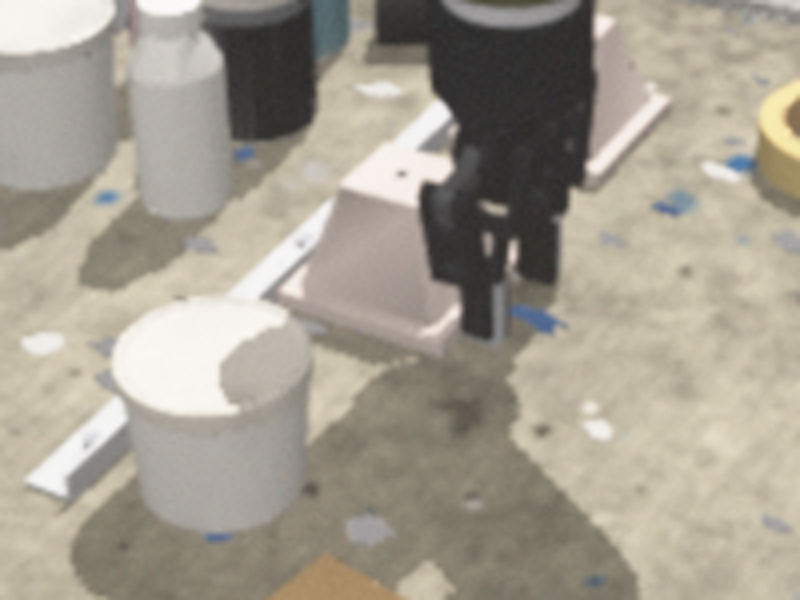

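Force builds against the rail (−19 N) with no further motion, so the foot is flush. Backing straight off, then up.

servo_tool(
  rows=[
    {"dx": 0,"dy": -0.004,"dz": 0,"wx": 0,"wy": 0,"wz": 0,"claw": 0.4},
    {"dx": 0,"dy": -0.015,"dz": 0,"wx": 0,"wy": 0,"wz": 0,"claw": 0.4},
    {"dx": 0,"dy": -0.035,"dz": 0,"wx": 0,"wy": 0,"wz": 0,"claw": 0.4},
    {"dx": 0,"dy": -0.06,"dz": -0.02,"wx": 0,"wy": 0,"wz": 0,"claw": 0.4},
    {"dx": 0,"dy": -0.09,"dz": -0.05,"wx": 0,"wy": 0,"wz": 0,"claw": 0.4},
  ],
)

```text
time_s: 11.3
position: [0.5353, 0.0328, 0.0455]
eef_rot: [-2.198, -2.243, 0.001]
contact_force: [0.9, -0.5, 1.4]
opening: 0.0512
```

servo_tool(
  rows=[
    {"dx": 0,"dy": -0.03,"dz": -0.03,"wx": 0,"wy": 0,"wz": 0,"claw": 0.4},
    {"dx": 0,"dy": -0.06,"dz": -0.06,"wx": 0,"wy": 0,"wz": 0,"claw": 0.4},
    {"dx": 0,"dy": -0.09,"dz": -0.09,"wx": 0,"wy": 0,"wz": 0,"claw": 0.4},
    {"dx": 0,"dy": -0.12,"dz": -0.12,"wx": 0,"wy": 0,"wz": 0,"claw": 0.4},
    {"dx": 0,"dy": -0.13,"dz": -0.13,"wx": 0,"wy": 0,"wz": 0,"claw": 0.4},
  ],
)

```text
time_s: 11.72
position: [0.4053, 0.0302, 0.18]
eef_rot: [2.195, 2.24, 0.006]
contact_force: [1.2, -0.9, 0.7]
opening: 0.0513
```

```bash
python3 look.py s side,250,160,160,120 scene,160,160,160,120
```

```text
side zoom 5.0
scene zoom 5.0
```

View pics/side_s.png

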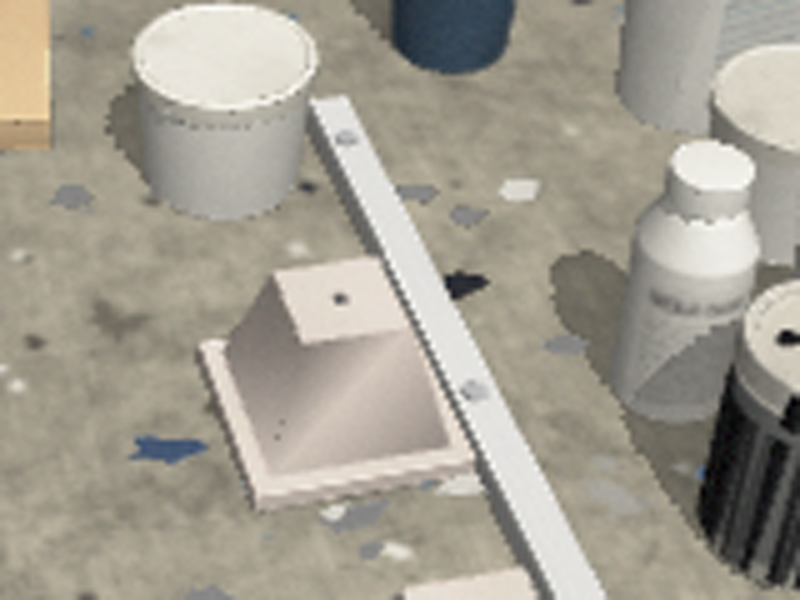

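View pics/scene_s.png

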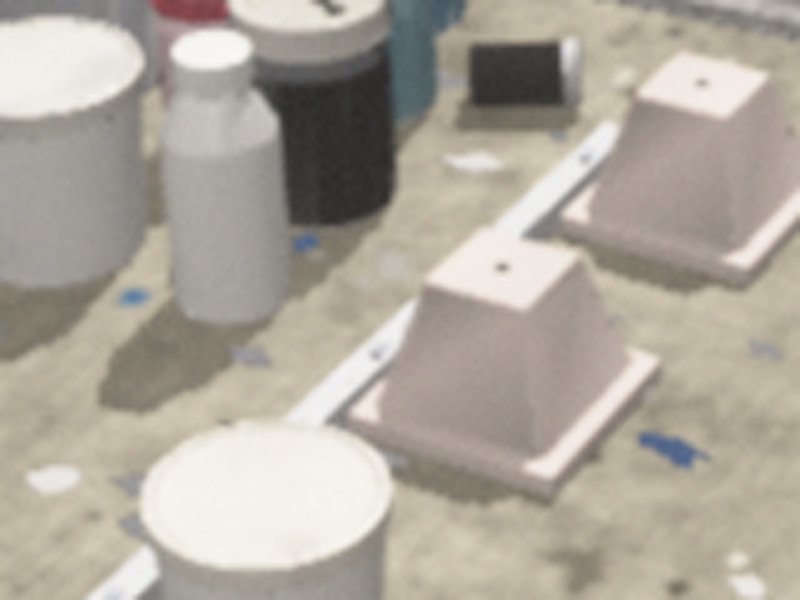

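```bash
python3 -c "
from h import *
np.set_printoptions(precision=4,suppress=True)
S=cal('side');C=cal('scene')
sd=lambda p:(250+p[0]/5,160+p[1]/5); sc=lambda p:(160+p[0]/5,160+p[1]/5)
print('dot',tri(S,sd((340,298)),C,sc((502,267))),onz(S,*sd((340,298)),.064),onz(C,*sc((502,267)),.064))
P=[onz(S,*sd(p),.01) for p in [(198,347),(260,494),(474,457)]];print('foot rear-left,rear-right,front-right',P)
a=P[0]-P[1];print('yaw from rear edge',-a[0]/a[1])
P=[onz(C,*sc(p),.01) for p in [(350,412),(550,486),(660,358)]];print('scene FL,RL,RR',P); a=P[1]-P[2];print('yaw',-a[0]/a[1])
print('neigh dot',onz(C,*sc((701,83)),.064),'before z1',onz(C,160+463/3.3,160+55/3.3,.064))
print('tub lid',onz(S,*sd((225,57)),.07), 'screw',tri(S,sd((474,390)),C,sc((378,353))))
plan(.4,.03,.18,.02)
"
```

```text
dot (array([0.6805, 0.041 , 0.0638]), np.float64(0.0017979609698585929)) [0.6795 0.0402 0.064 ] [0.6815 0.0408 0.064 ]
foot rear-left,rear-right,front-right [array([0.6322, 0.0812, 0.01  ]), array([ 0.6369, -0.0063,  0.01  ]), array([ 0.725 , -0.0045,  0.01  ])]
yaw from rear edge 0.05393398328478189
scene FL,RL,RR [array([0.7241, 0.0869, 0.01  ]), array([0.632, 0.091, 0.01 ]), array([ 0.6364, -0.0045,  0.01  ])]
yaw 0.04597998096739037
neigh dot [ 0.6834 -0.1294  0.064 ] before z1 [ 0.6831 -0.1292  0.064 ]
tub lid [0.6717 0.2025 0.07  ] screw (array([0.7414, 0.0393, 0.0034]), np.float64(0.002321912973038531))
sg 1 d mm [ 0.2 -7.3 -3.2] w deg [ 0.17  0.02 -0.01]
sg -1 d mm [ 0.2 -7.3 -3.2] w deg [  0.03  -0.27 179.99]
t 11.9167 pos [0.4073 0.03   0.1768] rot [[-0.02, 1.0, -0.0], [1.0, 0.02, 0.003], [0.003, -0.0, -1.0]] F [ 0.3  0.1 -0.8] op 0.0515 q [-0.22  0.11  1.9   0.    1.13 -1.81]
```

Position agrees with flush: the plinth's x matches the neighbour's. Its yaw reads 0.05 against about 0.02 for the rail, so I'll check from above with the wrist camera.

servo_tool(
  rows=[
    {"dx": 0,"dy": 0.03,"dz": -0.025,"wx": 0,"wy": 0,"wz": 0,"claw": 0},
    {"dx": 0,"dy": 0.06,"dz": -0.05,"wx": 0,"wy": 0,"wz": 0,"claw": 0},
    {"dx": 0,"dy": 0.09,"dz": -0.075,"wx": 0,"wy": 0,"wz": 0,"claw": 0},
    {"dx": 0,"dy": 0.12,"dz": -0.1,"wx": 0,"wy": 0,"wz": 0,"claw": 0},
    {"dx": 0,"dy": 0.15,"dz": -0.12,"wx": 0,"wy": 0,"wz": 0,"claw": 0},
  ],
)

```text
time_s: 12.33
position: [0.5588, 0.0333, 0.297]
eef_rot: [2.198, 2.243, 0.001]
contact_force: [-0.4, 0.7, 0.7]
opening: 0.0854
```

```bash
python3 look.py t wrist; cp pics/wrist_t.png pics/w1.png; python3 -c "
import cv2; cv2.imwrite('pics/w2.png',cv2.resize(cv2.imread('pics/w1.png'),None,fx=1.42,fy=1.42))"
```

```text
(no output)
```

View pics/w2.png

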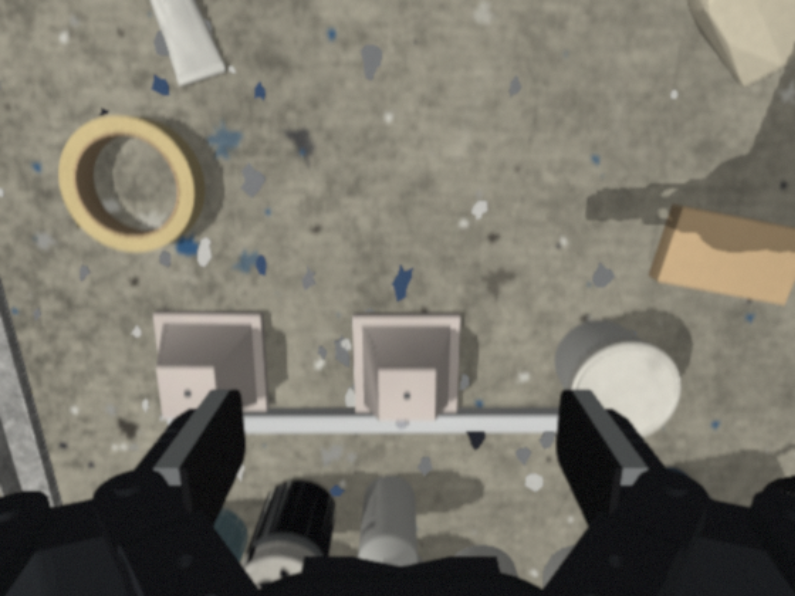

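From above, the foot's rear edge is level, from (352,317) to (461,316). The rail's front edge runs from (245,413) to (557,415), and the foot meets it with no visible gap. The neighbour at (210,365) and the tub at (627,390) are clear of it, and the gripper is well above everything.

```bash
python3 -c "
from h import *
np.set_printoptions(precision=4,suppress=True)
W=cal('wrist'); k=1.42
for n,p,z in [('rearR',(352,317),.01),('rearL',(461,316),.01),('dot',(407,396),.064),('frontR',(357,411),.01),('frontL',(459,413),.01),('rail R',(247,411),.016),('rail L',(555,413),.016),('neigh dot',(187,394),.064)]: print(n,onz(W,p[0]/k,p[1]/k,z))
print(st()['qd'])
from rig import sign_off
print(sign_off())
"
```

```text
rearR [ 0.6466 -0.0074  0.01  ]
rearL [0.6439 0.086  0.01  ]
dot [0.692  0.0402 0.064 ]
frontR [ 0.7375 -0.0036  0.01  ]
frontL [0.7377 0.0892 0.01  ]
rail R [ 0.7359 -0.1017  0.016 ]
rail L [0.7326 0.1746 0.016 ]
neigh dot [ 0.6937 -0.1329  0.064 ]
[-0.0029 -0.0515  0.2006 -0.0043 -0.046  -0.0096]
the job is handed in; nothing more can be done
None
```

The plinth now stands on its wide foot, flush against the rail between the other plinth and the tub, and the job is handed in at about 12.4 s of the 48 s allowed. I tipped it over towards the rail in two rolls, onto its sloping side and then onto its foot. I pushed it back with both fingertips until the force built to about 19 N with no more movement, then backed the gripper off.

**Last checks:**
- **Position:** the plinth's centre is at about (0.681, 0.041), within a few millimetres of the rail's middle. Its distance from the rail matches the other plinth's to within 1 mm. The wrist view from above shows no gap at the rail.
- **Angle:** the views disagree slightly. The wrist view gives a foot angle of about 0.03 rad. The scene and side views give 0.046–0.054 rad. The rail measures about 0.01–0.02 rad, so the difference is at most about 0.04 rad, against a limit of 0.07.
- **Other objects:** the other plinth measures within 0.5 mm of its starting position, and the tub within about 2 mm, which is measurement error.

**Not clean:**
- **Wrist camera offset:** the wrist picture reads about 11 mm too far in x for everything, most likely because the arm was still settling. I used it only for relative positions.
- **Arm still settling:** the arm was still moving slightly at hand-in (largest joint speed about 0.2 rad/s). It was in free air, more than 0.2 m above the objects.

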